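Lay a boiled-egg breakfast

TASK

Lay the breakfast place on the cork mat, left, right and behind as seen from your side of the counter and square to the mat: stand the egg cup in the middle of the plate and set the egg in it, rounder end down, without dropping it; lay the spoon to the right of the plate as the mirror image of the fork, its bowl pointing the way the fork's tines point. Stand the honey jar upright straight behind the plate, a finger's breadth from its rim, and the pepper shaker upright to the left of the honey jar, in line with it and a finger's breadth away. Leave the tea carton where it is.

Things in the scene. Friction and masses are not known exactly. Their poses are not given: they have to be found in the camera images.
- plate_mid (a point): centre of the white plate's flat inner floor, 8 mm above the worktop. The plate is fixed on a cork mat (300 x 340 mm, 3 mm thick, also fixed). Plate: 160 mm across its rim, rim 19 mm above the worktop, flat floor 100 mm across. Axes: x points straight behind the plate (away from the robot, along the fork), y to the left of the plate, z up. A finger's breadth (20 mm) behind the rim puts the middle of the honey jar 136 mm behind this point.
- fork_mid (a point): middle of the steel fork that lies fixed on the mat to the left of the plate, level with the plate's centre, 112 mm from it, 15 mm above the worktop; x points along the fork to its tines, which point away from the robot, z up. Fork 176 mm long, head 24 mm wide.
- egg_cup_mid (a point): centre (23 mm above its foot) of the loose white egg cup, 46 mm high: foot 39 mm across, thin stem, bowl 43 mm across its rim and 36 mm inside, mouth at the top; the bowl's lower end is 22 mm above the foot and it is best gripped 34 mm above the foot. 80 g. z up.
- egg_mid (a point): centre (half-way up) of the loose brown egg: 56 mm high, 43 mm across, widest 24 mm above its lower, rounder end, z to its pointed end, which is up. It stands in a hole of the egg rack. Grip it about 5 mm above this point, so that the fingers clear rack and cup. Seated in the egg cup its underside is about 10 mm below the cup's rim, so that this point is 40 mm above the cup's centre. 60 g.
- egg_rack: wooden egg rack, fixed to the worktop, 60 x 112 x 24 mm, two 30 mm holes side by side, one empty, the egg in the other. Origin: centre of its underside; y along its length, z up; the egg's hole is at y = +26 mm.
- spoon_mid (a point): middle of the loose steel teaspoon, on its arched handle, 12 mm above whatever it lies on. Spoon 156 mm long; here the handle is 9 mm wide and 5 mm thick with free air below it: grip it here across y. x points along the spoon to its bowl (28 mm wide, hollow up), z up. 45 g.
- honey_jar_mid (a point): centre (51 mm above its underside) of the loose honey jar with a grey lid, 102 mm high, 500 g: 66 mm wide along its x (grip it across x) and 72 mm along its y; z up.
- pepper_shaker_mid (a point): centre (45 mm above its underside) of the loose pepper shaker, glass body with a grey domed head, 44 mm across at the body, 90 mm high, 100 g; z up. A finger's breadth (25 mm) from the honey jar puts their middles 80 mm apart.
- tea_carton: flat green-and-white tea carton lying at the back, 95 x 150 x 30 mm, loose, a bystander: leave it alone. Origin: centre of its underside.
There are look-alikes about, which are no part of the job. Leave any pink or purple look-alike of the part that bears pepper_shaker_mid alone.

How it is judged (in metres and radians):
At the end, for the whole second after the job is handed in: Cup on plate, within 15 mm of its centre; egg in it, upright (0.45 rad); spoon 97-127 mm right of the centre, level in 20 mm, parallel to the fork in 0.18 rad, same way; jar 119-153 mm behind, 15 mm sideways; shaker left of it, 65-97 mm apart, 114-158 mm behind; upright, at rest; carton unmoved (horizontal distance between egg_cup_mid and plate_mid below 0.015 m and z of egg_cup_mid in the frame of plate_mid between 0.017 and 0.029 m and angle between egg_cup_mid's own z axis and vertical below 0.12 rad and horizontal distance between egg_mid and egg_cup_mid below 0.01 m and z of egg_mid in the frame of egg_cup_mid between 0.034 and 0.047 m and angle between egg_mid's own z axis and vertical below 0.45 rad and y of spoon_mid in the frame of plate_mid between -0.127 and -0.097 m and x of spoon_mid in the frame of plate_mid between -0.02 and 0.02 m and y of plate_mid in the frame of spoon_mid above 0.08 m and angle between the x axis of spoon_mid and the x axis of fork_mid, either way round below 0.18 rad and angle between spoon_mid's own z axis and vertical below 0.25 rad and x of honey_jar_mid in the frame of plate_mid between 0.119 and 0.153 m and y of honey_jar_mid in the frame of plate_mid between -0.015 and 0.015 m and angle between each of honey_jar_mid, pepper_shaker_mid's own z axis and vertical below 0.1 rad and horizontal distance between pepper_shaker_mid and honey_jar_mid between 0.065 and 0.097 m and x of pepper_shaker_mid in the frame of plate_mid between 0.114 and 0.158 m and y of pepper_shaker_mid in the frame of plate_mid above 0.045 m and linear speed of each of egg, egg_cup, spoon, honey_jar, pepper_shaker below 0.02 m/s and distance of tea_carton from where it was at the start of the episode below 0.015 m); the robot touches nothing.
It fails at once if the egg is dropped (it moves faster than 0.6 m/s with no finger on it) (linear speed of egg above 0.6 m/s and contact force between egg and the fingers below 0.05 N).
It fails at once if the tea carton is pushed more than 30 mm (distance of tea_carton from where it was at the start of the episode above 0.03 m).
It also fails if it takes over 144 s, if anything falls off the work surface, if the arm or the gripper's body presses on something with over 40 N, if the wrist force passes 120 N, or if a joint passes its speed limit or range.

ROBOT

A 6-joint arm with a two-finger parallel gripper is mounted at the origin on a cart in front of the work surface, level with it; the furniture and walls round the work are solid. World frame = base frame: x ahead of the robot, y to its left, z up, the work surface at z = 0. Lengths are in mm, angles in rad, forces in N, time in s.
With the tool pointing down it reaches from about 275 to 750 mm from the base axis. Payload 10.2 kg.
Tool frame: the origin (TCP) lies between the finger pads; the fingertips stand 17 mm ahead of it and the grasp point (between the pads) lies 2 mm behind it; z points along the fingers, y is the line along which they close (so a half turn about z gives the same grasp; the last joint's range is limited). The gripper opens to 85 mm and grips with 20 to 120 N. Pads are 22 mm wide; open, the fingers measure 114 mm over their backs; the gripper's body (76 mm by 85 mm) begins 54 mm behind the grasp point. The pads swing forward as they close: fully open they stand 13 mm farther back than shut.
Start: joints at [0.992, 0.313, 1.498, -0, 1.331, -0.223], TCP at [182.892, 492.12, 248.294] pointing down, gripper open.
Joint ranges: [-2.94, 2.94], [-0.97, 2.17], [0.19, 2.56], [-1.23, 4.37], [0.02, 3.11], [-2.88, 2.88]. Speed limits (rad/s): [2.39, 2.39, 3.01, 3.14, 3.14, 3.14].

INTERFACE

Orientations are given as a rotation vector (axis times angle).
In Python, from rig import * gives the robot as it stands.
- The arm moves only by the tool play_rows, never from a script. Its argument "series" is a list of rows, each an object of numbers: "dx", "dy", "dz": the shift along the world's x, y, z in cm; "wx", "wy", "wz": the turn, a rotation vector about the world's x, y, z in rad; "fingers": the opening, from 0 (shut) to 1 (fully open). In form: [{"dx": .., "dy": .., "dz": .., "wx": .., "wy": .., "wz": .., "fingers": ..}, ...]. A call has 1 to 10 rows; each row is the pose to reach, as a shift and turn from the pose commanded when the call began; what a row does not reach only later rows make up. A row lasts 1/10 s, in which the tool goes at most 50 mm and 8.59 degrees, less where a joint would pass 70% of its speed; a pose out of reach is approached as far as the arm can. A call with a gripper value outside its range is refused whole. The fingers move at their own pace and stop on an object; "grip_force" is the grip in N (left out, the last holds). Time passes only in rows, so rows that repeat a pose let the fingers close. It gives the time, the measured TCP pose, the force, the opening and the grip force at its end, in the units of the state.
- sense(): the state, without advancing time (a new reading comes with each control period).
- get_image(name): name is "side" or "top" or "wrist"; returns a dict with "img" (480x640x3 uint8, blue, green, red), "fx", "fy", "cx", "cy" (pixels), "R" (3x3) and "t" (3): a world point X has camera coordinates R X + t; the wrist camera has in their place "tool_from_camera" (4x4, takes a point from camera to tool coordinates, whose origin is the TCP and whose axes are the flange's). Camera axes: x right, y down, z forward; pixel columns grow to the right and rows downward; lengths in mm; the calibration is good to about 2 mm. The wrist camera is an equidistant fisheye: a pixel r from the principal point sees the ray r / f radians off the axis. A picture is of the moment at which its call begins: read the wrist's pose just before it. There is no depth.
- hand_in(): hands the job in; it is judged then, once.
Trained networks look in a picture, given as the dict that the camera call returned (one of the last four; its "shot" number tells which), for a name from the list of things; names that differ only in an ending like _2 or _b are one class to them, and where a whole thing is asked for, a point or a joint stands for the part that bears it (a point fixed in the world has none). Each returns a list of dicts, best first, with "confidence" (0 to 1); they miss things now and then, are a little off and sometimes report something else, mostly with a low value. They report only what shows in the picture. A call takes as long as a camera call. They do not tell look-alikes from the thing itself.
- cut_out(picture, name): "region" (480x640 bool, what is visible of it) and "rect" ([left, top, right, bottom] in pixels, round what is visible of it).
The state is a dict: "time": time; "q": joint angles; "qvel": joint speeds; "joint_torque": joint torques, N m; "position": TCP position; "orientation": TCP orientation; "ft_force": force on the tool from outside, world axes, zero at the start; "wrist_torque": the same for the moment, N m; "finger_gap": finger opening in mm; "gripper_force": force on a finger pad.
Only numpy, scipy, OpenCV 4.12 (cv2) and the standard library are available. Lean on these libraries where they do the work, as an engineer would, in place of code of your own. Each camera call takes 0.05 s, during which the arm holds its last target. There are 200 camera calls.

## Working session

There is one attempt and no reset: what is moved stays moved. The work goes in short steps, Python scripts to look and compute and a tool call to move; the robot and the scene stay as the last step left them, time stands still between calls to the robot, and variables do not carry over. Pictures are saved under pics/ and viewed, at most 17 in all, crops included, and the job is handed in when it is done.

Besides the shell and the picture viewer there is one more tool, called as name([rows], argument=value, ...), one row to a line, values as JSON. play_rows: Moves the arm, as the interface text tells. Its arguments: {"type":"object","properties":{"series":{"type":"array","items":{"type":"object","properties":{"dx":{"type":"number"},"dy":{"type":"number"},"dz":{"type":"number"},"wx":{"type":"number"},"wy":{"type":"number"},"wz":{"type":"number"},"fingers":{"type":"number"}}}},"grip_force":{"type":"number"}},"required":["series"]}

```bash
mkdir -p pics; ls; python3 - <<'E'
from rig import *
import cv2
s=sense();print(s)
for n in("top","side"):
    p=get_image(n);cv2.imwrite(f"pics/{n}0.png",p["img"]);print(n,p["fx"],p["cx"],p["cy"],p["R"],p["t"])
    for k in["egg_cup_mid","egg_mid","egg_rack","spoon_mid","honey_jar_mid","pepper_shaker_mid","tea_carton","fork_mid","plate_mid"]:
        try: print(k,[(d["rect"],round(d["confidence"],2)) for d in cut_out(p,k)][:4])
        except Exception as e: print(k,e)
E
```

```text
pics
{'time': 0.0, 'q': array([ 9.91613135e-01,  3.13428120e-01,  1.49846456e+00, -2.11160570e-05,
        1.33102599e+00, -2.23416048e-01]), 'qvel': array([ 1.44580640e-05,  1.40158818e-03,  9.09299683e-05,  2.41070086e-04,
       -9.02875549e-04, -4.81694897e-04]), 'joint_torque': array([ 2.44997726e-03, -4.12266684e+01, -2.59738129e+01, -2.54805235e-05,
        4.21038712e-03, -1.25980881e-05]), 'position': array([182.74419802, 491.89772555, 247.73592385]), 'orientation': array([-5.55799016e-01, -3.09152916e+00,  1.92970451e-03]), 'ft_force': array([ 0.02136537,  1.09870919, -0.70023467]), 'wrist_torque': array([-0.04553479,  0.03434772, -0.00434389]), 'gripper_force': 0.0, 'finger_gap': 85.23387655213341}
top 461.3653185881999 318.995122642894 247.90225828137392 [[ 0.02121969 -0.99976803 -0.00369027]
 [-0.97741312 -0.01996863 -0.21039214]
 [ 0.21026964  0.00807137 -0.97761011]] [143.07021195 568.4754681  851.74692573]
egg_cup_mid [([281.9, 298.8, 305.2, 321.0], 0.65), ([187.7, 227.1, 248.9, 266.5], 0.18)]
egg_mid [([193.4, 235.0, 216.5, 254.0], 0.85), ([271.4, 180.5, 308.5, 228.4
[... 565 characters left out ...]
20437214 [[ 0.3881326   0.92156243  0.00870458]
 [ 0.71693774 -0.29598943 -0.63118186]
 [-0.57909702  0.2512229  -0.77558603]] [-348.8290212  -353.04968381 1359.65878152]
egg_cup_mid [([315.6, 178.3, 338.8, 207.2], 0.56)]
egg_mid [([423.2, 195.3, 443.8, 216.8], 0.85)]
egg_rack [([387.3, 201.0, 450.5, 234.3], 0.88)]
spoon_mid [([384.1, 156.9, 407.4, 198.4], 0.73)]
honey_jar_mid [([356.1, 227.2, 394.2, 282.1], 0.69)]
pepper_shaker_mid []
tea_carton [([295.1, 304.8, 398.1, 379.6], 0.59), ([352.8, 228.5, 396.4, 282.7], 0.46)]
fork_mid [([333.7, 199.7, 354.8, 238.5], 0.72), ([222.2, 207.6, 264.7, 262.3], 0.62), ([354.7, 225.7, 396.6, 281.0], 0.46)]
plate_mid [([150.0, 219.8, 225.9, 281.1], 0.73)]
```

```bash
python3 - <<'E'
import cv2
a=cv2.imread("pics/top0.png")[120:390,160:520];cv2.imwrite("pics/t0c.png",cv2.resize(a,None,fx=2.2,fy=2.2,interpolation=cv2.INTER_CUBIC))
b=cv2.imread("pics/side0.png")[130:400,120:480];cv2.imwrite("pics/s0c.png",cv2.resize(b,None,fx=2.2,fy=2.2,interpolation=cv2.INTER_CUBIC))
E
```

```text
(no output)
```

View pics/t0c.png

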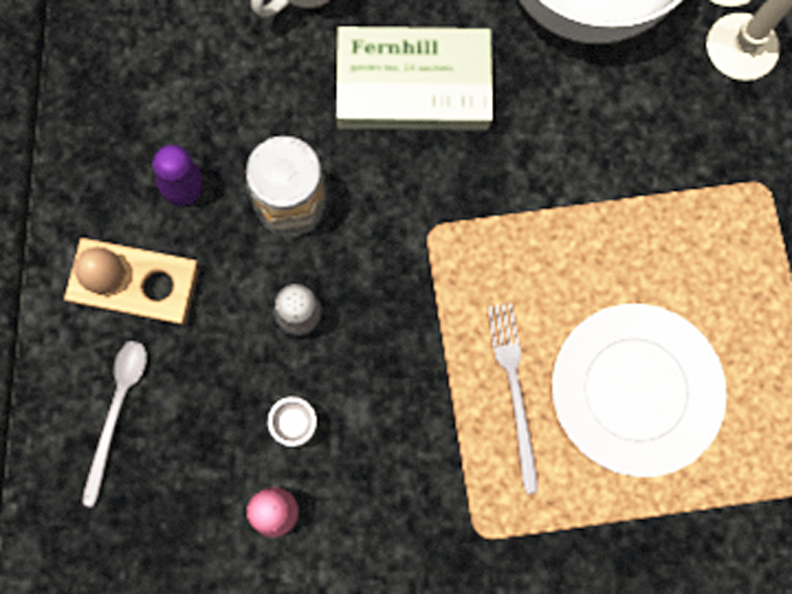

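View pics/s0c.png

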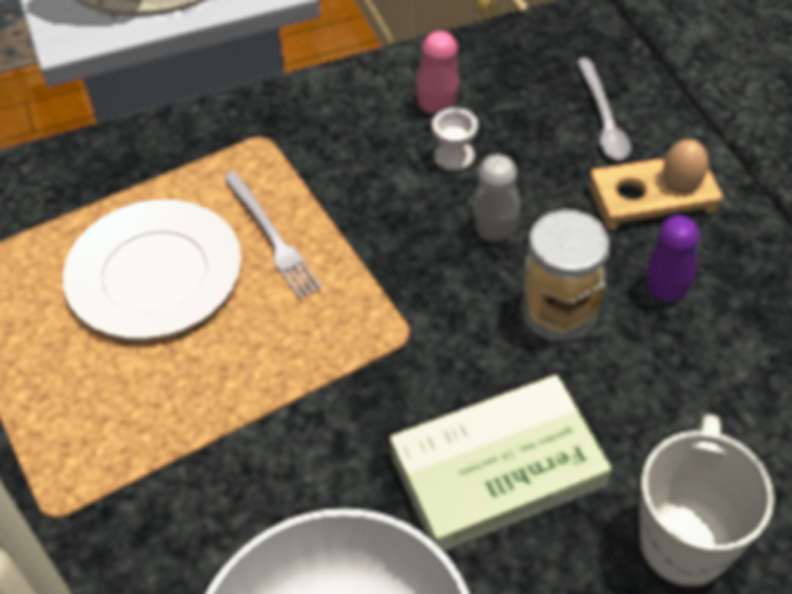

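Top view (crop, scale 2.2): egg in the rack (102,272), spoon (115,425) with its bowl up, cup (292,422), grey shaker (297,308), jar lid (284,172), plate (640,390), fork (517,400). The pink and purple shakers are look-alikes. The side view agrees.

```bash
cat > h.py <<'E'
import numpy as np,cv2
def ray(p,uv):
    d=np.array([(uv[0]-p["cx"])/p["fx"],(uv[1]-p["cy"])/p["fy"],1.]);R=np.array(p["R"]);return -R.T@np.array(p["t"]),R.T@d
def onz(p,uv,z):
    c,d=ray(p,uv);return (c+d*(z-c[2])/d[2])
def proj(p,X):
    c=np.array(p["R"])@X+p["t"];return np.array([p["fx"]*c[0]/c[2]+p["cx"],p["fy"]*c[1]/c[2]+p["cy"]])
def ends(p,reg,z):
    v,u=np.nonzero(reg);P=np.array([onz(p,(a,b),z)[:2] for a,b in zip(u,v)])
    m=P.mean(0);w=np.linalg.svd(P-m,full_matrices=False)[2][0];w=w*np.sign(w[0]);s=(P-m)@w
    return m,m+w*s.min(),m+w*s.max(),np.arctan2(w[1],w[0])
E
python3 - <<'E'
from rig import *
from h import *
np.set_printoptions(precision=1,suppress=True)
T=get_image("top");S=get_image("side")
print("cams",ray(T,(0,0))[0],ray(S,(0,0))[0])
for p,n in((T,"top"),(S,"side")):
    for k,z in(("fork_mid",12),("spoon_mid",8)):
        r=cut_out(p,k)
        if r: print(n,k,ends(p,r[0]["region"],z),np.round(ends(p,r[0]["region"],z)[3],3))
    for k,z in(("plate_mid",19),("egg_rack",24),("egg_mid",28+15)):
        r=cut_out(p,k)[0]["region"].astype(np.uint8)
        c=max(cv2.findContours(r,0,1)[0],key=cv2.contourArea)
        P=np.array([onz(p,q[0],z)[:2] for q in c],np.float32)
        print(n,k,cv2.fitEllipse(P) if k!="egg_rack" else cv2.minAreaRect(P))
cr=lambda x,y:(160+x/2.2,120+y/2.2)
for k,uv,z in(("cup rim",cr(292,421),46),("shaker top",cr(296,303),82),("lid",cr(284,171),102)):print(k,onz(T,uv,z))
for k,uv,z in(("cup rim",(120+455/2.2,130+126/2.2),46),("shaker head",(120+497/2.2,130+173/2.2),80),("lid",(120+568/2.2,130+241/2.2),102)):print("side",k,onz(S,uv,z))
E
```

```text
cams [373.5 147.5 952.8] [1175.9 -124.6  834.7]
top fork_mid (array([480. ,   2.2]), array([385.1, -12.9]), array([558.7,  14.7]), np.float64(0.15764381547547268)) 0.158
top spoon_mid (array([448.5, 372.4]), array([364.6, 392.4]), array([515.1, 356.6]), np.float64(-0.23349810630297893)) -0.233
top plate_mid ((480.90106201171875, -111.22225952148438), (154.51910400390625, 156.18795776367188), 152.33071899414062)
top egg_rack ((570.39794921875, 360.61077880859375), (117.96102905273438, 63.66672134399414), 80.16304779052734)
top egg_mid ((577.109130859375, 388.0226745605469), (39.782718658447266, 44.643043518066406), 143.2638702392578)
side fork_mid (array([467.4,  -1.6]), array([390.4, -13.6]), array([526.4,   7.6]), np.float64(0.15466584186976529)) 0.155
side spoon_mid (array([453.2, 370.6]), array([366.9, 390.9]), array([514.6, 356.1]), np.float64(-0.23090542086855662)) -0.231
side plate_mid ((631.2208862304688, 231.828857421875), (73.85789489746094, 155.62615966796875), 57.122440338134766)
side egg_rack ((577.90966796875, 356.65350341796875), (120.07395935058594, 74.9266357421875), 79.500732421875)
side egg_mid ((574.58251953125, 388.46588134765625), (42.281944274902344, 67.50228118896484), 52.493995666503906)
cup rim [440.7 203.6  46. ]
shaker top [540.5 201.3  82. ]
lid [654.5 214.4 102. ]
side cup rim [446.6 204.   46. ]
side shaker head [548.  201.3  80. ]
side lid [659.8 214.4 102. ]
```

play_rows([
  {"dx": 26,"dy": -28.8,"dz": -4,"wz": 0.356,"fingers": 1},
  {"dx": 26,"dy": -28.8,"dz": -4,"wz": 0.356,"fingers": 1},
  {"dx": 26,"dy": -28.8,"dz": -4,"wz": 0.356,"fingers": 1},
  {"dx": 26,"dy": -28.8,"dz": -4,"wz": 0.356,"fingers": 1},
  {"dx": 26,"dy": -28.8,"dz": -4,"wz": 0.356,"fingers": 1},
  {"dx": 26,"dy": -28.8,"dz": -4,"wz": 0.356,"fingers": 1},
  {"dx": 26,"dy": -28.8,"dz": -4,"wz": 0.356,"fingers": 1},
  {"dx": 26,"dy": -28.8,"dz": -4,"wz": 0.356,"fingers": 1},
  {"dx": 26,"dy": -28.8,"dz": -4,"wz": 0.356,"fingers": 1},
  {"dx": 26,"dy": -28.8,"dz": -4,"wz": 0.356,"fingers": 1},
])

```text
validation failed for argument at $.se...
```

```bash
cat >> h.py <<'E'
from scipy.spatial.transform import Rotation as Ro
def wray(w,s,uv):
    d=np.array([uv[0]-w["cx"],uv[1]-w["cy"]]);th=np.hypot(*d)/w["fx"];n=d/max(np.hypot(*d),1e-9)
    dc=np.array([n[0]*np.sin(th),n[1]*np.sin(th),np.cos(th)]);M=np.array(w["tool_from_camera"]);Rt=Ro.from_rotvec(s["orientation"]).as_matrix()
    return Rt@M[:3,3]+s["position"],Rt@M[:3,:3]@dc
def wz(w,s,uv,z):
    c,d=wray(w,s,uv);return c+d*(z-c[2])/d[2]
def wcont(w,s,reg,z):
    c=max(cv2.findContours(reg.astype(np.uint8),0,1)[0],key=cv2.contourArea)
    return np.array([wz(w,s,q[0],z)[:2] for q in c],np.float32)
E
python3 - <<'E'
from rig import *
from h import *
np.set_printoptions(precision=2,suppress=True)
s=sense();w=get_image("wrist");cv2.imwrite("pics/w1.png",w["img"])
print(s["position"],s["orientation"],w["fx"],w["cx"],w["cy"],w["tool_from_camera"])
for k in["egg_cup_mid","egg_mid","egg_rack","spoon_mid","honey_jar_mid","pepper_shaker_mid"]:
    print(k,[(d["rect"],round(d["confidence"],2)) for d in cut_out(w,k)][:3])
r=cut_out(w,"egg_cup_mid")
if r: print(cv2.fitEllipse(wcont(w,s,r[0]["region"],46)))
E
```

```text
[182.86 492.13 248.26] [-0.56 -3.09  0.  ] 371.64829954431775 321.3782399060491 232.70720561899066 [[   0.     -0.96   -0.27   68.36]
 [   1.      0.      0.     -0.31]
 [  -0.     -0.27    0.96 -127.18]
 [   0.      0.      0.      1.  ]]
egg_cup_mid []
egg_mid []
egg_rack []
spoon_mid [([290.1, 362.7, 302.8, 391.3], 0.64)]
honey_jar_mid []
pepper_shaker_mid [([147.7, 423.9, 165.9, 446.2], 0.49)]
```

View pics/w1.png

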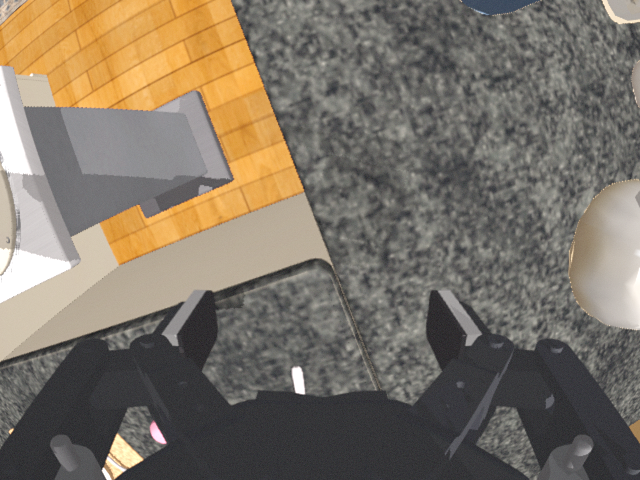

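The picture shows the open fingers at (190,330) and (450,330), the corner of the counter and the end of the spoon handle at (297,380). The call was refused, so I'll retry it with every key given.

play_rows([
  {"dx": 5.0,"dy": -5.6,"dz": 0,"wx": 0,"wy": 0,"wz": 0.1,"fingers": 1},
  {"dx": 10,"dy": -11,"dz": 0,"wx": 0,"wy": 0,"wz": 0.2,"fingers": 1},
  {"dx": 15,"dy": -17,"dz": 0,"wx": 0,"wy": 0,"wz": 0.3,"fingers": 1},
  {"dx": 20,"dy": -22,"dz": 0,"wx": 0,"wy": 0,"wz": 0.356,"fingers": 1},
  {"dx": 29,"dy": -28.8,"dz": 0,"wx": 0,"wy": 0,"wz": 0.356,"fingers": 1},
  {"dx": 29,"dy": -28.8,"dz": 0,"wx": 0,"wy": 0,"wz": 0.356,"fingers": 1},
  {"dx": 29,"dy": -28.8,"dz": 0,"wx": 0,"wy": 0,"wz": 0.356,"fingers": 1},
  {"dx": 29,"dy": -28.8,"dz": 0,"wx": 0,"wy": 0,"wz": 0.356,"fingers": 1},
  {"dx": 29,"dy": -28.8,"dz": 0,"wx": 0,"wy": 0,"wz": 0.356,"fingers": 1},
])

```text
time: 2.9
position: [475.8, 200.8, 247.9]
orientation: [0.007, 3.141, -0.001]
ft_force: [-0.6, 0.8, 0.3]
finger_gap: 85.0
gripper_force: 0.0
```

```bash
cat > look.py <<'E'
from rig import *
from h import *
import sys
np.set_printoptions(precision=1,suppress=True)
s=sense();w=get_image("wrist");cv2.imwrite(f"pics/{sys.argv[1]}.png",w["img"])
print(s["time"],s["position"],s["orientation"])
for a in sys.argv[2:]:
    k,z,f=a.split(",");z=float(z)
    for d in cut_out(w,k)[:2]:
        P=wcont(w,s,d["region"],z)
        if f=="e" and len(P)>5: print(k,d["confidence"],d["rect"],cv2.fitEllipse(P))
        elif f=="r": print(k,d["confidence"],d["rect"],cv2.minAreaRect(P))
        elif f=="l":
            v,u=np.nonzero(d["region"]);Q=np.array([wz(w,s,(a,b),z)[:2] for a,b in zip(u,v)])
            m=Q.mean(0);e=np.linalg.svd(Q-m,full_matrices=False)[2][0];e*=np.sign(e[0]);t=(Q-m)@e
            print(k,d["confidence"],d["rect"],"ends",m+e*t.min(),m+e*t.max(),"mid",m+e*(t.min()+t.max())/2,"yaw",round(np.arctan2(e[1],e[0]),3))
E
python3 look.py w2 egg_cup_mid,46,e pepper_shaker_mid,80,e honey_jar_mid,102,r
```

```text
2.9 [475.8 200.8 247.9] [ 0.   3.1 -0. ]
egg_cup_mid 0.62 [304.0, 151.6, 350.4, 195.7] ((443.5138854980469, 203.6280975341797), (40.676876068115234, 41.715694427490234), 133.7787322998047)
pepper_shaker_mid 0.89 [405.6, 344.9, 437.8, 397.2] ((634.7291870117188, 300.47900390625), (33.000244140625, 66.1251449584961), 103.35120391845703)
pepper_shaker_mid 0.72 [302.6, 249.4, 342.8, 309.7] ((532.07861328125, 202.0203857421875), (37.49748611450195, 58.771484375), 89.4892807006836)
honey_jar_mid 0.75 [303.7, 325.3, 373.2, 397.1] ((607.006591796875, 211.55064392089844), (78.56891632080078, 62.91661834716797), 3.6061887741088867)
```

View pics/w2.png

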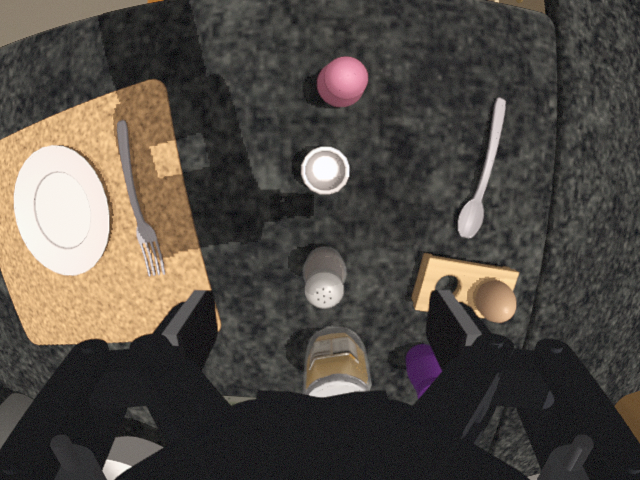

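The wrist view is clear: cup at (325,170), shaker (325,280), jar (338,365), egg (495,300), spoon (480,170), fork and plate on the left. Now I'll take the cup.

play_rows([
  {"dx": -2.94,"dy": -0.05,"dz": -4,"wx": 0,"wy": 0,"wz": 0,"fingers": 1},
  {"dx": -2.94,"dy": -0.05,"dz": -9,"wx": 0,"wy": 0,"wz": 0,"fingers": 1},
  {"dx": -2.94,"dy": -0.05,"dz": -14,"wx": 0,"wy": 0,"wz": 0,"fingers": 1},
  {"dx": -2.94,"dy": -0.05,"dz": -18,"wx": 0,"wy": 0,"wz": 0,"fingers": 0.8},
  {"dx": -2.94,"dy": -0.05,"dz": -21,"wx": 0,"wy": 0,"wz": 0,"fingers": 0.75},
  {"dx": -2.94,"dy": -0.05,"dz": -21.6,"wx": 0,"wy": 0,"wz": 0,"fingers": 0.7},
  {"dx": -2.94,"dy": -0.05,"dz": -21.6,"wx": 0,"wy": 0,"wz": 0,"fingers": 0.3},
  {"dx": -2.94,"dy": -0.05,"dz": -21.6,"wx": 0,"wy": 0,"wz": 0,"fingers": 0.3},
  {"dx": -2.94,"dy": -0.05,"dz": -21.6,"wx": 0,"wy": 0,"wz": 0,"fingers": 0.3},
  {"dx": -2.94,"dy": -0.05,"dz": -21.6,"wx": 0,"wy": 0,"wz": 0,"fingers": 0.3},
], grip_force=30)

```text
time: 4.1
position: [444.1, 203.8, 33.5]
orientation: [-0.0, 3.139, 0.001]
ft_force: [-0.7, 0.0, 3.0]
finger_gap: 40.1
gripper_force: 30.5
```

play_rows([
  {"dx": 0,"dy": 0,"dz": 4,"wx": 0,"wy": 0,"wz": 0,"fingers": 0.3},
  {"dx": 0,"dy": 0,"dz": 9,"wx": 0,"wy": 0,"wz": 0,"fingers": 0.3},
  {"dx": 1,"dy": -4,"dz": 13,"wx": 0,"wy": 0,"wz": 0,"fingers": 0.3},
  {"dx": 2,"dy": -8,"dz": 15,"wx": 0,"wy": 0,"wz": 0,"fingers": 0.3},
  {"dx": 3,"dy": -13,"dz": 16,"wx": 0,"wy": 0,"wz": 0,"fingers": 0.3},
  {"dx": 4,"dy": -18,"dz": 17,"wx": 0,"wy": 0,"wz": 0,"fingers": 0.3},
  {"dx": 5,"dy": -23,"dz": 17,"wx": 0,"wy": 0,"wz": 0,"fingers": 0.3},
  {"dx": 6,"dy": -27,"dz": 17,"wx": 0,"wy": 0,"wz": 0,"fingers": 0.3},
  {"dx": 7,"dy": -31,"dz": 17,"wx": 0,"wy": 0,"wz": 0,"fingers": 0.3},
  {"dx": 7,"dy": -31,"dz": 17,"wx": 0,"wy": 0,"wz": 0,"fingers": 0.3},
])

```text
time: 5.1
position: [514.0, -110.7, 202.6]
orientation: [0.007, 3.14, -0.002]
ft_force: [-0.3, -0.0, -1.2]
finger_gap: 40.0
gripper_force: 30.8
```

```bash
python3 look.py w3 plate_mid,19,e fork_mid,10,l egg_cup_mid,46,e; python3 - <<'E'
import cv2
cv2.imwrite("pics/w3c.png",cv2.imread("pics/w3.png"))
E
```

```text
5.1 [ 514.  -110.7  202.6] [ 0.   3.1 -0. ]
plate_mid 0.77 [229.2, 80.3, 410.2, 255.2] ((479.1418151855469, -113.8005142211914), (151.08831787109375, 159.66172790527344), 2.5642237663269043)
fork_mid 0.77 [425.4, 64.3, 459.5, 259.0] ends [385.5 -14.3] [559.2  11. ] mid [472.3  -1.7] yaw 0.145
egg_cup_mid 0.69 [267.1, 242.6, 383.0, 378.3] ((605.7407836914062, -111.94495391845703), (98.75594329833984, 135.75718688964844), 90.00016784667969)
```

View pics/w3.png

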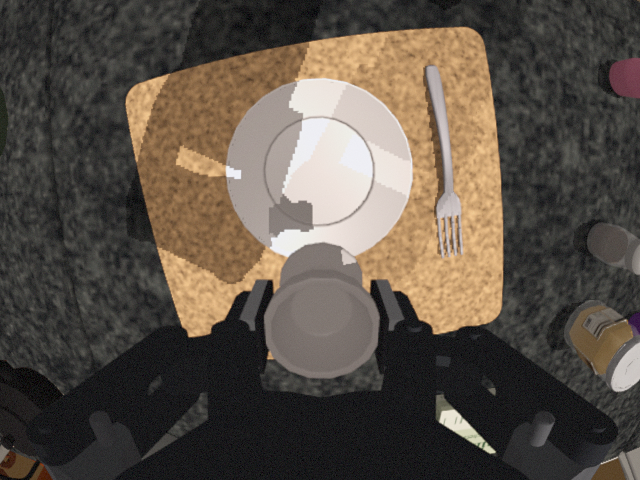

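The cup is held upright between the fingers at (322,325). The plate's inner ring is centred at about (319.5,171.5).

```bash
python3 - <<'E'
from rig import *
from h import *
s=sense();w=get_image("wrist")
s["position"]=np.array([514,-110.7,202.6]);s["orientation"]=[.007,3.14,-.002]
c=[wz(w,s,p,8)[:2] for p in((264.5,172),(374.5,172),(319.5,116.5),(319.5,227))];print(np.round(c,1),np.mean(c[:2],0),np.mean(c[2:],0))
c=[wz(w,s,p,19)[:2] for p in((228,170),(412,170),(321,78.5))];print(np.round(c,1))
# cork edges yaw
m=[wz(w,s,p,3)[:2] for p in((128,110),(179,325),(484,50),(502,300),(150,85),(460,28))];print(np.round(m,1))
for a,b in((0,1),(2,3)):d=m[b]-m[a];print(np.arctan2(d[1],d[0]))
d=m[5]-m[4];print(np.arctan2(-d[0],d[1]))
print(sense()["position"])
E
```

```text
[[ 482.2 -161.2]
 [ 482.6  -65.1]
 [ 434.6 -112.8]
 [ 532.2 -113.3]] [ 482.39133638 -113.10957485] [ 483.41050815 -113.08271118]
[[ 478.3 -191.2]
 [ 479.1  -34.1]
 [ 402.9 -111.4]]
[[ 417.2 -294.6]
 [ 640.8 -263.9]
 [ 364.5   38.8]
 [ 614.4   80.7]
 [ 396.  -269.9]
 [ 346.    15.1]]
0.13638235371716262
0.16585302578966635
0.17364632766246518
[ 513.32796924 -105.29683019  202.58333337]
```

```bash
python3 look.py w4 plate_mid,19,e fork_mid,8,l;python3 - <<'E'
from rig import *
from h import *
# inner ring: edge fit on darker line around centre
w=cv2.imread("pics/w4.png");cv2.imwrite("pics/w4c.png",cv2.resize(w[60:270,210:480],None,fx=2.8,fy=2.8,interpolation=2))
s=sense();print(s["qvel"],s["position"])
E
```

```text
5.35 [ 513.3 -105.3  202.6] [-0.   3.1  0. ]
plate_mid 0.71 [223.6, 80.9, 405.3, 259.6] ((479.17449951171875, -113.9954605102539), (151.68914794921875, 161.05963134765625), 5.355693340301514)
fork_mid 0.95 [420.2, 64.7, 457.2, 261.6] ends [385.1 -13.9] [559.1  12.2] mid [472.1  -0.8] yaw 0.149
fork_mid 0.56 [267.0, 244.7, 379.5, 378.0] ends [ 545.4 -106.8] [ 699.3 -105.1] mid [ 622.4 -105.9] yaw 0.011
[-0.00427387  0.0027026  -0.00363186 -0.00056107 -0.00027873 -0.00030055] [ 513.44394547 -105.49516355  202.51503744]
```

View pics/w4c.png

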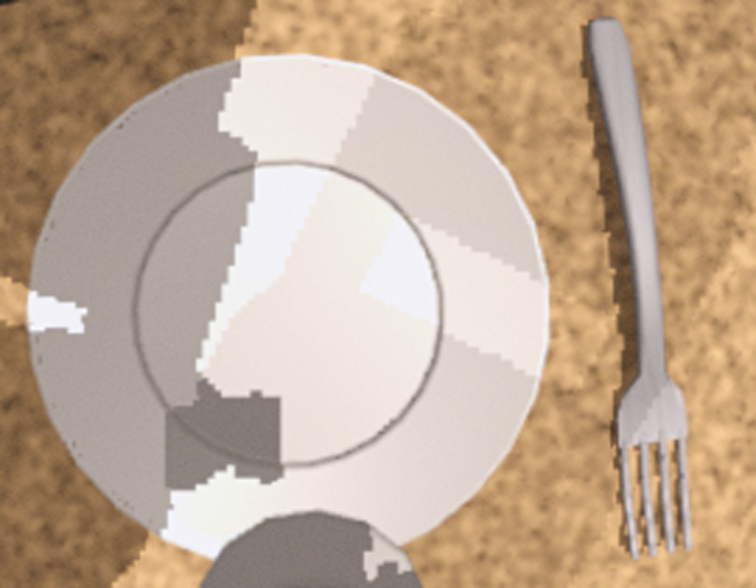

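The inner ring is centred at (312.5,172), which puts the plate at about (482,-113). Mat and fork are turned by about 0.157. Setting the cup down.

play_rows([
  {"dx": -3.1,"dy": -0.7,"dz": -3,"wx": 0,"wy": 0,"wz": 0,"fingers": 0.3},
  {"dx": -3.1,"dy": -0.7,"dz": -7,"wx": 0,"wy": 0,"wz": 0,"fingers": 0.3},
  {"dx": -3.1,"dy": -0.7,"dz": -11,"wx": 0,"wy": 0,"wz": 0,"fingers": 0.3},
  {"dx": -3.1,"dy": -0.7,"dz": -14,"wx": 0,"wy": 0,"wz": 0,"fingers": 0.3},
  {"dx": -3.1,"dy": -0.7,"dz": -15.5,"wx": 0,"wy": 0,"wz": 0,"fingers": 0.3},
  {"dx": -3.1,"dy": -0.7,"dz": -15.9,"wx": 0,"wy": 0,"wz": 0,"fingers": 0.3},
  {"dx": -3.1,"dy": -0.7,"dz": -16.1,"wx": 0,"wy": 0,"wz": 0,"fingers": 0.3},
  {"dx": -3.1,"dy": -0.7,"dz": -16.1,"wx": 0,"wy": 0,"wz": 0,"fingers": 0.3},
  {"dx": -3.1,"dy": -0.7,"dz": -16.1,"wx": 0,"wy": 0,"wz": 0,"fingers": 0.3},
])

```text
time: 6.4
position: [483.0, -113.5, 42.2]
orientation: [-0.001, 3.14, -0.001]
ft_force: [1.1, -0.5, -0.6]
finger_gap: 40.1
gripper_force: 30.8
```

play_rows([
  {"dx": 0,"dy": 0,"dz": -0.06,"wx": 0,"wy": 0,"wz": 0,"fingers": 0.3},
  {"dx": 0,"dy": 0,"dz": -0.06,"wx": 0,"wy": 0,"wz": 0,"fingers": 0.5},
  {"dx": 0,"dy": 0,"dz": -0.06,"wx": 0,"wy": 0,"wz": 0,"fingers": 0.7},
  {"dx": 0,"dy": 0,"dz": -0.06,"wx": 0,"wy": 0,"wz": 0,"fingers": 0.8},
  {"dx": 0,"dy": 0,"dz": 2,"wx": 0,"wy": 0,"wz": 0,"fingers": 0.8},
  {"dx": 0,"dy": 0,"dz": 6,"wx": 0,"wy": 0,"wz": 0,"fingers": 0.9},
  {"dx": 0,"dy": 1,"dz": 10,"wx": 0,"wy": 0,"wz": 0,"fingers": 1},
  {"dx": 1,"dy": 5,"dz": 13,"wx": 0,"wy": 0,"wz": 0,"fingers": 1},
  {"dx": 2,"dy": 9,"dz": 14,"wx": 0,"wy": 0,"wz": 0,"fingers": 1},
  {"dx": 4,"dy": 13,"dz": 14,"wx": 0,"wy": 0,"wz": 0,"fingers": 1},
])

```text
time: 7.4
position: [523.0, 18.0, 183.6]
orientation: [0.001, 3.138, -0.001]
ft_force: [1.0, -1.1, -0.7]
finger_gap: 85.2
gripper_force: 0.0
```

play_rows([
  {"dx": 2,"dy": 4,"dz": 0.5,"wx": 0,"wy": 0,"wz": 0,"fingers": 1},
  {"dx": 4,"dy": 8,"dz": 1,"wx": 0,"wy": 0,"wz": 0,"fingers": 1},
  {"dx": 5,"dy": 12,"dz": 1.5,"wx": 0,"wy": 0,"wz": 0,"fingers": 1},
  {"dx": 6,"dy": 16,"dz": 2,"wx": 0,"wy": 0,"wz": 0,"fingers": 1},
  {"dx": 7,"dy": 20,"dz": 2,"wx": 0,"wy": 0,"wz": 0,"fingers": 1},
  {"dx": 8,"dy": 24,"dz": 2,"wx": 0,"wy": 0,"wz": 0,"fingers": 1},
  {"dx": 9,"dy": 28,"dz": 2,"wx": 0,"wy": 0,"wz": 0,"fingers": 1},
  {"dx": 9,"dy": 32,"dz": 2,"wx": 0,"wy": 0,"wz": 0,"fingers": 1},
  {"dx": 9,"dy": 34,"dz": 2,"wx": 0,"wy": 0,"wz": 0,"fingers": 1},
  {"dx": 9,"dy": 34,"dz": 2,"wx": 0,"wy": 0,"wz": 0,"fingers": 1},
])

```text
time: 8.4
position: [611.6, 359.3, 200.4]
orientation: [0.006, -3.141, -0.0]
ft_force: [-0.4, -0.6, -0.2]
finger_gap: 85.1
gripper_force: 0.0
```

play_rows([
  {"dx": 0,"dy": 1,"dz": 0,"wx": 0,"wy": 0,"wz": 0,"fingers": 1},
  {"dx": 0,"dy": 1,"dz": 0,"wx": 0,"wy": 0,"wz": 0,"fingers": 1},
  {"dx": 0,"dy": 1,"dz": 0,"wx": 0,"wy": 0,"wz": 0,"fingers": 1},
])

```text
time: 8.7
position: [612.7, 365.9, 201.4]
orientation: [0.001, 3.142, -0.0]
ft_force: [0.5, 1.0, 0.6]
finger_gap: 85.7
gripper_force: 0.0
```

```bash
python3 look.py w5 egg_mid,45,e egg_rack,24,r spoon_mid,10,l honey_jar_mid,102,r;python3 - <<'E'
from rig import *
from h import *
np.set_printoptions(precision=1,suppress=True)
p=get_image("top")
for k,z in(("egg_cup_mid",54),("plate_mid",19)):
    for d in cut_out(p,k)[:2]:
        c=max(cv2.findContours(d["region"].astype(np.uint8),0,1)[0],key=cv2.contourArea)
        print(k,d["confidence"],cv2.fitEllipse(np.array([onz(p,q[0],z)[:2] for q in c],np.float32)))
E
```

```text
8.7 [612.7 365.9 201.4] [ 0.   3.1 -0. ]
egg_mid 0.59 [319.0, 146.7, 375.7, 202.2] ((578.3236694335938, 386.2899169921875), (41.7525749206543, 42.237449645996094), 122.26802825927734)
egg_rack 0.83 [243.7, 120.5, 389.4, 215.1] ((573.7547607421875, 360.5409851074219), (113.3291015625, 60.61329650878906), 79.60884094238281)
egg_rack 0.63 [321.1, 144.9, 376.0, 200.9] ((580.9415283203125, 387.7658386230469), (45.147727966308594, 45.0784912109375), 39.7200927734375)
spoon_mid 0.74 [298.6, 0.0, 338.6, 96.1] ends [427.2 375.7] [516.8 354.3] mid [472. 365.] yaw -0.234
spoon_mid 0.24 [242.9, 119.2, 387.6, 210.5] ends [564.9 301.6] [582.6 419.4] mid [573.7 360.5] yaw 1.421
honey_jar_mid 0.78 [86.0, 218.0, 200.4, 333.4] ((642.8414916992188, 233.4293212890625), (64.70576477050781, 113.58745574951172), 39.48367691040039)
egg_cup_mid 0.56 ((480.39959716796875, -107.06651306152344), (40.826683044433594, 50.63785934448242), 32.096256256103516)
plate_mid 0.78 ((480.4841613769531, -110.53409576416016), (153.5967559814453, 156.53775024414062), 106.25926971435547)
```

View pics/w5.png

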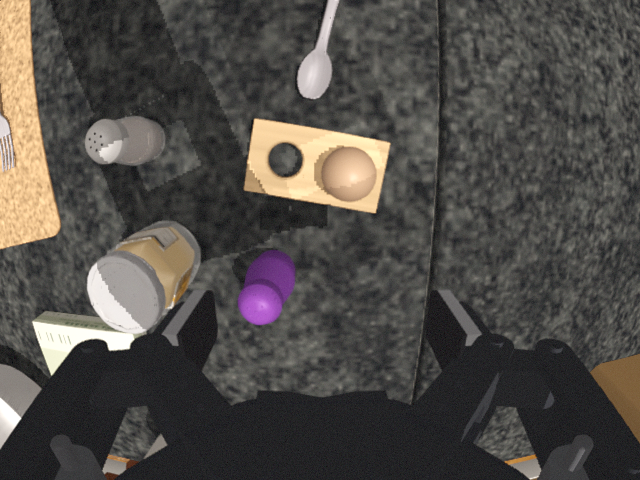

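The egg is at (348,174) in its hole, about (578,386). The rack fit agrees with that. Now gripping the egg.

play_rows([
  {"dx": -3.4,"dy": 2,"dz": -2,"wx": 0,"wy": 0,"wz": 0,"fingers": 1},
  {"dx": -3.4,"dy": 2,"dz": -6,"wx": 0,"wy": 0,"wz": 0,"fingers": 1},
  {"dx": -3.4,"dy": 2,"dz": -10,"wx": 0,"wy": 0,"wz": 0,"fingers": 1},
  {"dx": -3.4,"dy": 2,"dz": -14,"wx": 0,"wy": 0,"wz": 0,"fingers": 0.9},
  {"dx": -3.4,"dy": 2,"dz": -15.3,"wx": 0,"wy": 0,"wz": 0,"fingers": 0.8},
  {"dx": -3.4,"dy": 2,"dz": -15.3,"wx": 0,"wy": 0,"wz": 0,"fingers": 0.7},
  {"dx": -3.4,"dy": 2,"dz": -15.3,"wx": 0,"wy": 0,"wz": 0,"fingers": 0.35},
  {"dx": -3.4,"dy": 2,"dz": -15.3,"wx": 0,"wy": 0,"wz": 0,"fingers": 0.35},
  {"dx": -3.4,"dy": 2,"dz": -15.3,"wx": 0,"wy": 0,"wz": 0,"fingers": 0.35},
  {"dx": -3.4,"dy": 2,"dz": -15.3,"wx": 0,"wy": 0,"wz": 0,"fingers": 0.35},
], grip_force=25)

```text
time: 10.1
position: [579.6, 387.0, 50.7]
orientation: [-0.0, 3.138, 0.002]
ft_force: [-0.2, -1.4, 6.9]
finger_gap: 41.1
gripper_force: 25.6
```

play_rows([
  {"dx": 0,"dy": 0,"dz": 2,"wx": 0,"wy": 0,"wz": 0,"fingers": 0.35},
  {"dx": 0,"dy": 0,"dz": 5,"wx": 0,"wy": 0,"wz": 0,"fingers": 0.35},
  {"dx": 0,"dy": 0,"dz": 9,"wx": 0,"wy": 0,"wz": 0,"fingers": 0.35},
  {"dx": 0,"dy": -1,"dz": 12,"wx": 0,"wy": 0,"wz": 0,"fingers": 0.35},
  {"dx": -1,"dy": -4,"dz": 15,"wx": 0,"wy": 0,"wz": 0,"fingers": 0.35},
  {"dx": -2,"dy": -8,"dz": 16,"wx": 0,"wy": 0,"wz": 0,"fingers": 0.35},
  {"dx": -3,"dy": -12,"dz": 17,"wx": 0,"wy": 0,"wz": 0,"fingers": 0.35},
  {"dx": -4,"dy": -16,"dz": 17,"wx": 0,"wy": 0,"wz": 0,"fingers": 0.35},
  {"dx": -5,"dy": -20,"dz": 17,"wx": 0,"wy": 0,"wz": 0,"fingers": 0.35},
  {"dx": -5,"dy": -24,"dz": 17,"wx": 0,"wy": 0,"wz": 0,"fingers": 0.35},
])

```text
time: 11.1
position: [527.4, 145.4, 219.3]
orientation: [-0.001, 3.14, 0.0]
ft_force: [2.3, -0.3, -1.5]
finger_gap: 40.8
gripper_force: 25.7
```

play_rows([
  {"dx": 0,"dy": -4,"dz": 0,"wx": 0,"wy": 0,"wz": 0,"fingers": 0.35},
  {"dx": 0,"dy": -8,"dz": 0,"wx": 0,"wy": 0,"wz": 0,"fingers": 0.35},
  {"dx": 0,"dy": -12,"dz": 0,"wx": 0,"wy": 0,"wz": 0,"fingers": 0.35},
  {"dx": 0,"dy": -16,"dz": 0,"wx": 0,"wy": 0,"wz": 0,"fingers": 0.35},
  {"dx": 0,"dy": -20,"dz": 0,"wx": 0,"wy": 0,"wz": 0,"fingers": 0.35},
  {"dx": 1,"dy": -24,"dz": 0,"wx": 0,"wy": 0,"wz": 0,"fingers": 0.35},
  {"dx": 2,"dy": -26,"dz": 0,"wx": 0,"wy": 0,"wz": 0,"fingers": 0.35},
  {"dx": 2,"dy": -26,"dz": 0,"wx": 0,"wy": 0,"wz": 0,"fingers": 0.35},
  {"dx": 2,"dy": -26,"dz": 0,"wx": 0,"wy": 0,"wz": 0,"fingers": 0.35},
  {"dx": 2,"dy": -26,"dz": 0,"wx": 0,"wy": 0,"wz": 0,"fingers": 0.35},
])

```text
time: 12.1
position: [548.3, -112.4, 218.6]
orientation: [-0.002, 3.141, 0.0]
ft_force: [-1.2, 0.1, 0.1]
finger_gap: 41.1
gripper_force: 25.7
```

```bash
sleep 1; python3 look.py w6 egg_cup_mid,54,e plate_mid,19,e
```

```text
12.1 [ 548.3 -112.4  218.6] [-0.   3.1  0. ]
egg_cup_mid 0.65 [294.8, 110.4, 349.3, 160.9] ((483.0451354980469, -114.58582305908203), (40.44203186035156, 41.8624267578125), 173.60775756835938)
plate_mid 0.89 [233.4, 43.1, 410.4, 222.6] ((481.8230895996094, -113.75180053710938), (159.09295654296875, 159.40982055664062), 41.5128288269043)
```

View pics/w6.png

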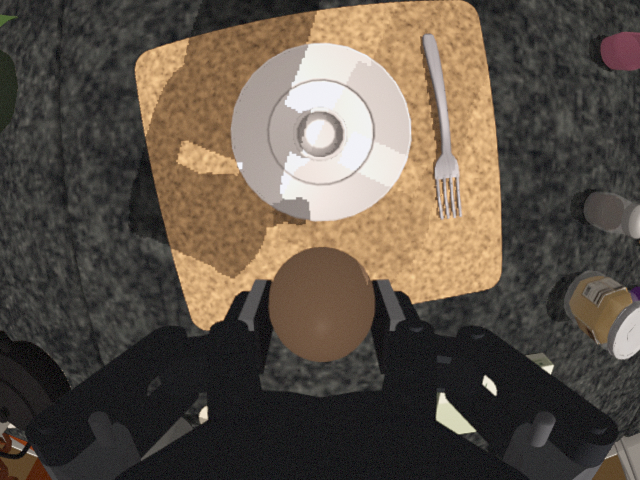

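The egg is held upright at (322,305). The cup stands in the plate's middle at (322,134), so I'm lowering the egg into it.

play_rows([
  {"dx": -3,"dy": -0.2,"dz": -2,"wx": 0,"wy": 0,"wz": 0,"fingers": 0.35},
  {"dx": -6.4,"dy": -0.2,"dz": -4,"wx": 0,"wy": 0,"wz": 0,"fingers": 0.35},
  {"dx": -6.4,"dy": -0.2,"dz": -7,"wx": 0,"wy": 0,"wz": 0,"fingers": 0.35},
  {"dx": -6.4,"dy": -0.2,"dz": -10,"wx": 0,"wy": 0,"wz": 0,"fingers": 0.35},
  {"dx": -6.4,"dy": -0.2,"dz": -12,"wx": 0,"wy": 0,"wz": 0,"fingers": 0.35},
  {"dx": -6.4,"dy": -0.2,"dz": -13.2,"wx": 0,"wy": 0,"wz": 0,"fingers": 0.35},
  {"dx": -6.4,"dy": -0.2,"dz": -13.7,"wx": 0,"wy": 0,"wz": 0,"fingers": 0.35},
  {"dx": -6.4,"dy": -0.2,"dz": -13.9,"wx": 0,"wy": 0,"wz": 0,"fingers": 0.35},
  {"dx": -6.4,"dy": -0.2,"dz": -14.0,"wx": 0,"wy": 0,"wz": 0,"fingers": 0.35},
  {"dx": -6.4,"dy": -0.2,"dz": -14.0,"wx": 0,"wy": 0,"wz": 0,"fingers": 0.35},
])

```text
time: 13.25
position: [484.9, -115.5, 79.0]
orientation: [-0.001, 3.14, -0.001]
ft_force: [-1.3, 0.4, -0.3]
finger_gap: 41.0
gripper_force: 25.7
```

play_rows([
  {"dx": 0,"dy": 0,"dz": -0.1,"wx": 0,"wy": 0,"wz": 0,"fingers": 0.35},
  {"dx": 0,"dy": 0,"dz": -0.1,"wx": 0,"wy": 0,"wz": 0,"fingers": 0.35},
])

```text
time: 13.45
position: [484.7, -115.5, 77.7]
orientation: [-0.0, 3.141, -0.001]
ft_force: [0.2, 1.1, 2.1]
finger_gap: 40.9
gripper_force: 25.9
```

```bash
python3 - <<'E'
from rig import *
from h import *
for n in("side","top"):
    p=get_image(n);u=proj(p,np.array([483,-114,60]));x,y=map(int,u)
    cv2.imwrite(f"pics/{n}_e.png",cv2.resize(p["img"][y-60:y+60,x-80:x+80],None,fx=5,fy=5,interpolation=2))
E
```

View pics/side_e.png

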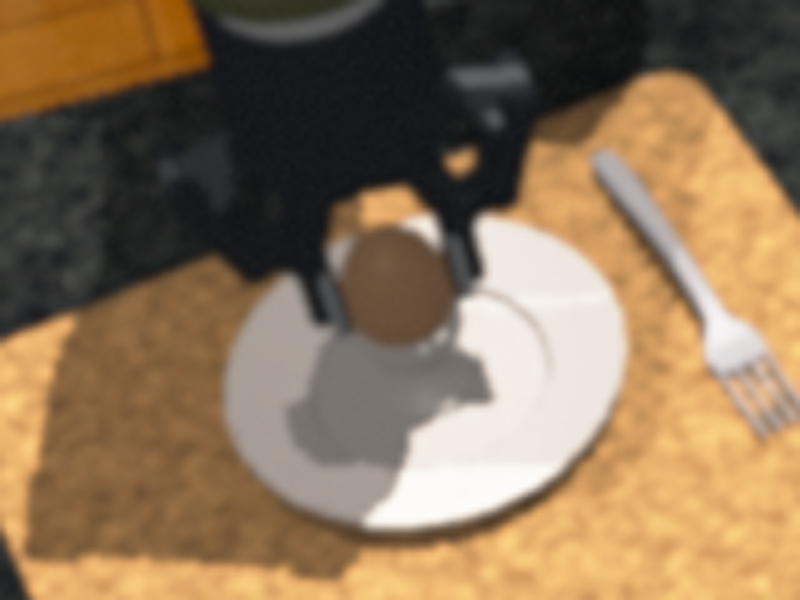

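The egg is over the cup at (395,285), and the 2 N upward force shows it is touching. I'll go down 1 mm more and release slowly.

play_rows([
  {"dx": 0,"dy": 0,"dz": -0.06,"wx": 0,"wy": 0,"wz": 0,"fingers": 0.35},
  {"dx": 0,"dy": 0,"dz": -0.1,"wx": 0,"wy": 0,"wz": 0,"fingers": 0.35},
  {"dx": 0,"dy": 0,"dz": -0.1,"wx": 0,"wy": 0,"wz": 0,"fingers": 0.35},
])

```text
time: 13.85
position: [485.1, -115.6, 77.4]
orientation: [-0.0, 3.14, -0.001]
ft_force: [-1.1, 2.5, 11.5]
finger_gap: 40.6
gripper_force: 26.5
```

play_rows([
  {"dx": 0,"dy": 0,"dz": 0,"wx": 0,"wy": 0,"wz": 0,"fingers": 0.5},
  {"dx": 0,"dy": 0,"dz": 0,"wx": 0,"wy": 0,"wz": 0,"fingers": 0.6},
  {"dx": 0,"dy": 0,"dz": 0,"wx": 0,"wy": 0,"wz": 0,"fingers": 0.8},
  {"dx": 0,"dy": 0,"dz": 0,"wx": 0,"wy": 0,"wz": 0,"fingers": 1},
  {"dx": 0,"dy": 0,"dz": 0,"wx": 0,"wy": 0,"wz": 0,"fingers": 1},
  {"dx": 0,"dy": 0,"dz": 2,"wx": 0,"wy": 0,"wz": 0,"fingers": 1},
  {"dx": 0,"dy": 0,"dz": 5,"wx": 0,"wy": 0,"wz": 0,"fingers": 1},
  {"dx": 0,"dy": 0,"dz": 9,"wx": 0,"wy": 0,"wz": 0,"fingers": 1},
  {"dx": 0,"dy": 0,"dz": 12,"wx": 0,"wy": 0,"wz": 0,"fingers": 1},
])

```text
time: 14.75
position: [484.6, -115.4, 198.4]
orientation: [-0.0, 3.14, -0.001]
ft_force: [0.4, -0.7, -0.3]
finger_gap: 85.5
gripper_force: 0.0
```

```bash
python3 look.py w7 egg_mid,76,e; python3 - <<'E'
from rig import *
from h import *
p=get_image("side");x,y=map(int,proj(p,np.array([483,-114,60])))
cv2.imwrite("pics/side_f.png",cv2.resize(p["img"][y-45:y+45,x-60:x+60],None,fx=5,fy=5,interpolation=2))
E
```

```text
14.75 [ 484.6 -115.4  198.4] [-0.   3.1 -0. ]
egg_mid 0.66 [294.1, 193.9, 353.3, 253.3] ((482.194091796875, -114.32575225830078), (40.93450927734375, 43.67914581298828), 94.21300506591797)
```

View pics/side_f.png

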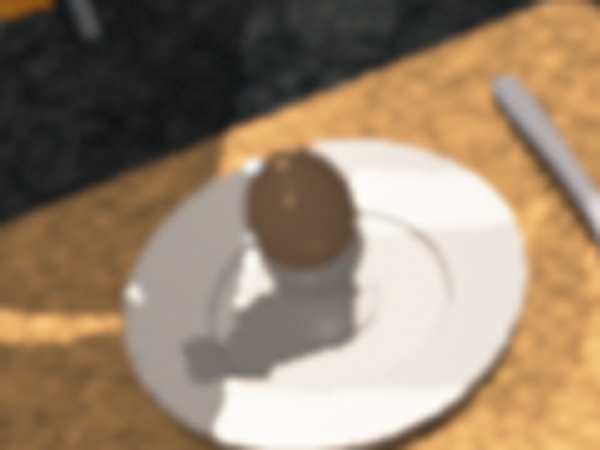

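The egg sits upright in the cup, at (303,210) over its white bowl. Next the spoon.

play_rows([
  {"dx": 0,"dy": 3,"dz": 0,"wx": 0,"wy": 0,"wz": 0,"fingers": 1},
  {"dx": 0,"dy": 8,"dz": 0,"wx": 0,"wy": 0,"wz": 0,"fingers": 1},
  {"dx": 0,"dy": 13,"dz": 0,"wx": 0,"wy": 0,"wz": 0,"fingers": 1},
  {"dx": 0,"dy": 18,"dz": 0,"wx": 0,"wy": 0,"wz": -0.1,"fingers": 1},
  {"dx": 0,"dy": 23,"dz": 0,"wx": 0,"wy": 0,"wz": -0.2,"fingers": 1},
  {"dx": 0,"dy": 28,"dz": 0,"wx": 0,"wy": 0,"wz": -0.233,"fingers": 1},
  {"dx": 0,"dy": 33,"dz": 0,"wx": 0,"wy": 0,"wz": -0.233,"fingers": 1},
  {"dx": 0,"dy": 38,"dz": 0,"wx": 0,"wy": 0,"wz": -0.233,"fingers": 1},
  {"dx": 0,"dy": 43,"dz": 0,"wx": 0,"wy": 0,"wz": -0.233,"fingers": 1},
  {"dx": 0,"dy": 48,"dz": 0,"wx": 0,"wy": 0,"wz": -0.233,"fingers": 1},
])

```text
time: 15.9
position: [483.7, 366.5, 194.6]
orientation: [-0.364, -3.118, 0.002]
ft_force: [1.3, -0.3, 0.2]
finger_gap: 85.7
gripper_force: 0.0
```

play_rows([
  {"dx": 0,"dy": 0.5,"dz": -2,"wx": 0,"wy": 0,"wz": 0,"fingers": 1},
  {"dx": 0,"dy": 0.5,"dz": -2,"wx": 0,"wy": 0,"wz": 0,"fingers": 1},
  {"dx": 0,"dy": 0.5,"dz": -2,"wx": 0,"wy": 0,"wz": 0,"fingers": 1},
  {"dx": 0,"dy": 0.5,"dz": -2,"wx": 0,"wy": 0,"wz": 0,"fingers": 1},
])

```text
time: 16.3
position: [484.9, 368.7, 176.7]
orientation: [0.367, 3.12, 0.0]
ft_force: [-0.2, 0.5, 0.9]
finger_gap: 85.3
gripper_force: 0.0
```

```bash
python3 look.py w8 spoon_mid,8,l
```

```text
16.3 [484.9 368.7 176.7] [0.4 3.1 0. ]
spoon_mid 0.73 [301.7, 61.1, 328.8, 253.4] ends [365.7 390.3] [517.2 354.4] mid [441.4 372.4] yaw -0.233
```

play_rows([
  {"dx": -2.2,"dy": 0.4,"dz": -4,"wx": 0,"wy": 0,"wz": 0,"fingers": 0.8},
  {"dx": -4.4,"dy": 0.4,"dz": -8,"wx": 0,"wy": 0,"wz": 0,"fingers": 0.6},
  {"dx": -4.4,"dy": 0.4,"dz": -12,"wx": 0,"wy": 0,"wz": 0,"fingers": 0.5},
  {"dx": -4.4,"dy": 0.4,"dz": -14.5,"wx": 0,"wy": 0,"wz": 0,"fingers": 0.4},
  {"dx": -4.4,"dy": 0.4,"dz": -15.5,"wx": 0,"wy": 0,"wz": 0,"fingers": 0.4},
  {"dx": -4.4,"dy": 0.4,"dz": -15.5,"wx": 0,"wy": 0,"wz": 0,"fingers": 0.3},
  {"dx": -4.4,"dy": 0.4,"dz": -15.5,"wx": 0,"wy": 0,"wz": 0,"fingers": 0},
  {"dx": -4.4,"dy": 0.4,"dz": -15.5,"wx": 0,"wy": 0,"wz": 0,"fingers": 0},
  {"dx": -4.4,"dy": 0.4,"dz": -15.5,"wx": 0,"wy": 0,"wz": 0,"fingers": 0},
  {"dx": -4.4,"dy": 0.4,"dz": -15.5,"wx": 0,"wy": 0,"wz": 0,"fingers": 0},
], grip_force=40)

```text
time: 17.4
position: [441.5, 374.0, 23.0]
orientation: [0.365, 3.118, 0.002]
ft_force: [0.3, -0.9, 6.7]
finger_gap: 7.3
gripper_force: 40.6
```

play_rows([
  {"dx": 0,"dy": 0,"dz": 3,"wx": 0,"wy": 0,"wz": 0,"fingers": 0},
  {"dx": 0,"dy": 0,"dz": 7,"wx": 0,"wy": 0,"wz": 0,"fingers": 0},
  {"dx": 0,"dy": -2,"dz": 11,"wx": 0,"wy": 0,"wz": 0.08,"fingers": 0},
  {"dx": 0,"dy": -6,"dz": 14,"wx": 0,"wy": 0,"wz": 0.16,"fingers": 0},
  {"dx": 0,"dy": -10,"dz": 17,"wx": 0,"wy": 0,"wz": 0.24,"fingers": 0},
  {"dx": 1,"dy": -14,"dz": 19,"wx": 0,"wy": 0,"wz": 0.32,"fingers": 0},
  {"dx": 2,"dy": -18,"dz": 19,"wx": 0,"wy": 0,"wz": 0.39,"fingers": 0},
  {"dx": 2,"dy": -22,"dz": 19,"wx": 0,"wy": 0,"wz": 0.39,"fingers": 0},
  {"dx": 3,"dy": -26,"dz": 19,"wx": 0,"wy": 0,"wz": 0.39,"fingers": 0},
  {"dx": 3,"dy": -30,"dz": 19,"wx": 0,"wy": 0,"wz": 0.39,"fingers": 0},
])

```text
time: 18.4
position: [470.9, 71.9, 212.0]
orientation: [-0.246, 3.13, -0.0]
ft_force: [0.6, -0.3, -0.5]
finger_gap: 7.6
gripper_force: 39.8
```

play_rows([
  {"dx": 0,"dy": -4,"dz": 0,"wx": 0,"wy": 0,"wz": 0,"fingers": 0},
  {"dx": 1,"dy": -8,"dz": 0,"wx": 0,"wy": 0,"wz": 0,"fingers": 0},
  {"dx": 2,"dy": -12,"dz": 0,"wx": 0,"wy": 0,"wz": 0,"fingers": 0},
  {"dx": 2.9,"dy": -16,"dz": 0,"wx": 0,"wy": 0,"wz": 0,"fingers": 0},
  {"dx": 2.9,"dy": -20,"dz": 0,"wx": 0,"wy": 0,"wz": 0,"fingers": 0},
  {"dx": 2.9,"dy": -24,"dz": 0,"wx": 0,"wy": 0,"wz": 0,"fingers": 0},
  {"dx": 2.9,"dy": -28,"dz": 0,"wx": 0,"wy": 0,"wz": 0,"fingers": 0},
  {"dx": 2.9,"dy": -29.8,"dz": -3,"wx": 0,"wy": 0,"wz": 0,"fingers": 0},
  {"dx": 2.9,"dy": -29.8,"dz": -5,"wx": 0,"wy": 0,"wz": 0,"fingers": 0},
  {"dx": 2.9,"dy": -29.8,"dz": -5,"wx": 0,"wy": 0,"wz": 0,"fingers": 0},
])

```text
time: 19.4
position: [498.3, -224.1, 159.3]
orientation: [0.245, -3.129, -0.005]
ft_force: [0.3, 0.3, -0.3]
finger_gap: 7.1
gripper_force: 39.8
```

```bash
python3 look.py w9 spoon_mid,170,l plate_mid,19,e fork_mid,8,l
```

```text
19.4 [ 498.3 -224.1  159.3] [ 0.2 -3.1 -0. ]
spoon_mid 0.71 [305.0, 105.7, 337.7, 393.4] ends [ 423.1 -236.9] [ 530.9 -219.7] mid [ 477.  -228.3] yaw 0.158
plate_mid 0.56 [366.8, 123.9, 547.5, 316.2] ((482.11737060546875, -113.35128021240234), (157.9407958984375, 158.59405517578125), 48.49698257446289)
fork_mid 0.9 [542.0, 136.3, 581.1, 321.1] ends [385.8 -11.6] [559.3  14.9] mid [472.5   1.6] yaw 0.152
```

View pics/w9.png

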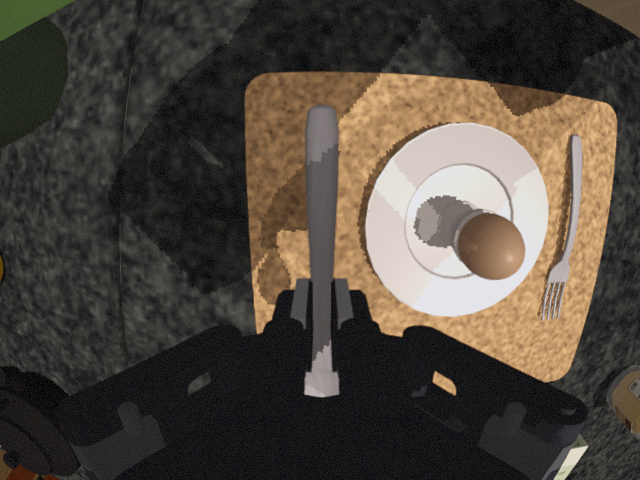

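The spoon is held straight, handle towards me at (320,130) and bowl away, square with the fork. Lowering it.

play_rows([
  {"dx": 0.1,"dy": 0,"dz": -3,"wx": 0,"wy": 0,"wz": 0,"fingers": 0},
  {"dx": 0.1,"dy": 0,"dz": -7,"wx": 0,"wy": 0,"wz": 0,"fingers": 0},
  {"dx": 0.1,"dy": 0,"dz": -10,"wx": 0,"wy": 0,"wz": 0,"fingers": 0},
  {"dx": 0.1,"dy": 0,"dz": -12,"wx": 0,"wy": 0,"wz": 0,"fingers": 0},
  {"dx": 0.1,"dy": 0,"dz": -12.8,"wx": 0,"wy": 0,"wz": 0,"fingers": 0},
  {"dx": 0.1,"dy": 0,"dz": -13.2,"wx": 0,"wy": 0,"wz": 0,"fingers": 0},
  {"dx": 0.1,"dy": 0,"dz": -13.3,"wx": 0,"wy": 0,"wz": 0,"fingers": 0},
  {"dx": 0.1,"dy": 0,"dz": -13.3,"wx": 0,"wy": 0,"wz": 0,"fingers": 0},
])

```text
time: 20.4
position: [501.0, -224.7, 29.4]
orientation: [-0.247, 3.13, -0.002]
ft_force: [-0.0, 0.0, -0.8]
finger_gap: 7.0
gripper_force: 39.8
```

play_rows([
  {"dx": 0,"dy": 0,"dz": -0.1,"wx": 0,"wy": 0,"wz": 0,"fingers": 0},
  {"dx": 0,"dy": 0,"dz": -0.2,"wx": 0,"wy": 0,"wz": 0,"fingers": 0},
  {"dx": 0,"dy": 0,"dz": -0.2,"wx": 0,"wy": 0,"wz": 0,"fingers": 0},
  {"dx": 0,"dy": 0,"dz": -0.2,"wx": 0,"wy": 0,"wz": 0,"fingers": 0},
])

```text
time: 20.8
position: [500.5, -224.4, 26.4]
orientation: [-0.247, 3.132, -0.0]
ft_force: [-0.2, 0.4, -1.0]
finger_gap: 7.2
gripper_force: 39.8
```

play_rows([
  {"dx": 0,"dy": 0,"dz": -0.1,"wx": 0,"wy": 0,"wz": 0,"fingers": 0},
  {"dx": 0,"dy": 0,"dz": -0.1,"wx": 0,"wy": 0,"wz": 0,"fingers": 0},
  {"dx": 0,"dy": 0,"dz": -0.1,"wx": 0,"wy": 0,"wz": 0,"fingers": 0.1},
  {"dx": 0,"dy": 0,"dz": -0.1,"wx": 0,"wy": 0,"wz": 0,"fingers": 0.2},
  {"dx": 0,"dy": 0,"dz": -0.1,"wx": 0,"wy": 0,"wz": 0,"fingers": 0.25},
  {"dx": 0,"dy": 0,"dz": 1,"wx": 0,"wy": 0,"wz": 0,"fingers": 0.25},
  {"dx": 0,"dy": 0,"dz": 4,"wx": 0,"wy": 0,"wz": 0,"fingers": 0.25},
  {"dx": 0,"dy": 0,"dz": 8,"wx": 0,"wy": 0,"wz": 0,"fingers": 0.5},
  {"dx": 0,"dy": 0,"dz": 12,"wx": 0,"wy": 0,"wz": 0,"fingers": 1},
  {"dx": 0,"dy": 0,"dz": 15,"wx": 0,"wy": 0,"wz": 0,"fingers": 1},
])

```text
time: 21.8
position: [500.7, -224.5, 179.6]
orientation: [-0.247, 3.13, -0.003]
ft_force: [0.8, -1.1, 0.1]
finger_gap: 64.0
gripper_force: 0.0
```

play_rows([
  {"dx": 1,"dy": 4,"dz": 3,"wx": 0,"wy": 0,"wz": 0,"fingers": 1},
  {"dx": 3,"dy": 8,"dz": 5,"wx": 0,"wy": 0,"wz": 0,"fingers": 1},
  {"dx": 5,"dy": 12,"dz": 5,"wx": 0,"wy": 0,"wz": 0,"fingers": 1},
  {"dx": 7,"dy": 16,"dz": 5,"wx": 0,"wy": 0,"wz": 0,"fingers": 1},
  {"dx": 9,"dy": 20,"dz": 5,"wx": 0,"wy": 0,"wz": 0,"fingers": 1},
  {"dx": 11,"dy": 24,"dz": 5,"wx": 0,"wy": 0,"wz": 0,"fingers": 1},
  {"dx": 13,"dy": 28,"dz": 5,"wx": 0,"wy": 0,"wz": 0,"fingers": 1},
  {"dx": 14,"dy": 32,"dz": 5,"wx": 0,"wy": 0,"wz": 0,"fingers": 1},
  {"dx": 15,"dy": 36,"dz": 5,"wx": 0,"wy": 0,"wz": 0,"fingers": 1},
  {"dx": 16,"dy": 40,"dz": 5,"wx": 0,"wy": 0,"wz": 0,"fingers": 1},
])

```text
time: 22.8
position: [660.5, 177.4, 227.1]
orientation: [-0.247, 3.131, -0.0]
ft_force: [1.2, -1.3, 0.9]
finger_gap: 85.7
gripper_force: 0.0
```

play_rows([
  {"dx": 2,"dy": 3,"dz": 0,"wx": 0,"wy": 0,"wz": 0,"fingers": 1},
  {"dx": 3,"dy": 3,"dz": 0,"wx": 0,"wy": 0,"wz": 0,"fingers": 1},
  {"dx": 3,"dy": 3,"dz": 0,"wx": 0,"wy": 0,"wz": 0,"fingers": 1},
  {"dx": 3,"dy": 3,"dz": 0,"wx": 0,"wy": 0,"wz": 0,"fingers": 1},
  {"dx": 3,"dy": 3,"dz": 0,"wx": 0,"wy": 0,"wz": 0,"fingers": 1},
])

```text
time: 23.3
position: [690.1, 204.9, 226.9]
orientation: [-0.245, 3.132, -0.0]
ft_force: [1.1, -0.5, -0.4]
finger_gap: 85.2
gripper_force: 0.0
```

```bash
python3 look.py w10 honey_jar_mid,102,r pepper_shaker_mid,70,e; python3 - <<'E'
from rig import *
from h import *
np.set_printoptions(precision=1,suppress=True)
w=cv2.imread("pics/w10.png");cv2.imwrite("pics/w10c.png",w)
p=get_image("top")
for d in cut_out(p,"spoon_mid")[:2]: print(d["confidence"],ends(p,d["region"],11))
E
```

```text
23.3 [690.1 204.9 226.9] [-0.2  3.1 -0. ]
honey_jar_mid 0.77 [291.4, 134.6, 392.8, 231.6] ((657.4835205078125, 214.7811279296875), (66.07933807373047, 66.15924835205078), 65.29383850097656)
pepper_shaker_mid 0.97 [319.8, 7.4, 371.2, 73.9] ((550.4655151367188, 201.6433563232422), (37.813411712646484, 53.03590393066406), 87.1086654663086)
pepper_shaker_mid 0.82 [421.5, 186.0, 484.1, 240.4] ((668.2424926757812, 310.42010498046875), (36.98540115356445, 61.22764205932617), 156.9611053466797)
0.77 (array([ 509.6, -221. ]), array([ 425.2, -234.1]), array([ 575.1, -210.9]), np.float64(0.15387777598872426))
```

View pics/w10.png

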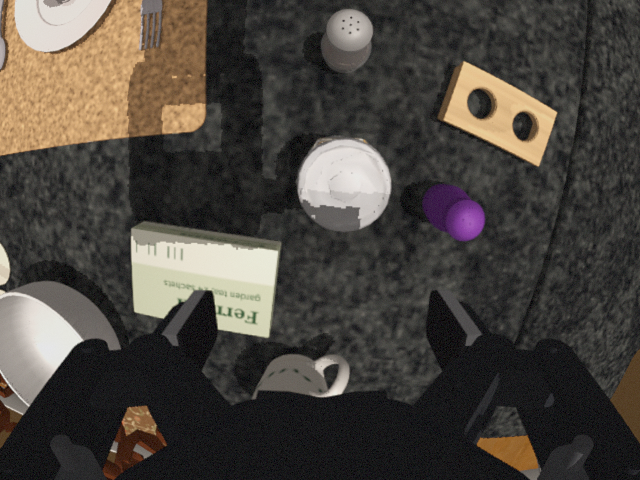

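Jar lid centre is at (345,185), i.e. (657.5,215). The carton and purple shaker are near it. I need the yaw of the jar's body, so I'll crop it from the pictures I already have.

```bash
python3 - <<'E'
import cv2,numpy as np
from h import *
f=lambda n,x,y,r=50:cv2.resize(cv2.imread(f"pics/{n}.png")[y-r:y+r,x-r:x+r],(390,290) if 0 else (290,290),interpolation=2)
a=np.hstack([f("w2",336,360),f("side0",375,255,40)])
b=np.hstack([f("w5",143,275,65),f("w6",610,310,30) if 0 else f("top0",290,205,35)])
cv2.imwrite("pics/m.png",np.vstack([a,b]))
E
```

```text
(no output)
```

View pics/m.png

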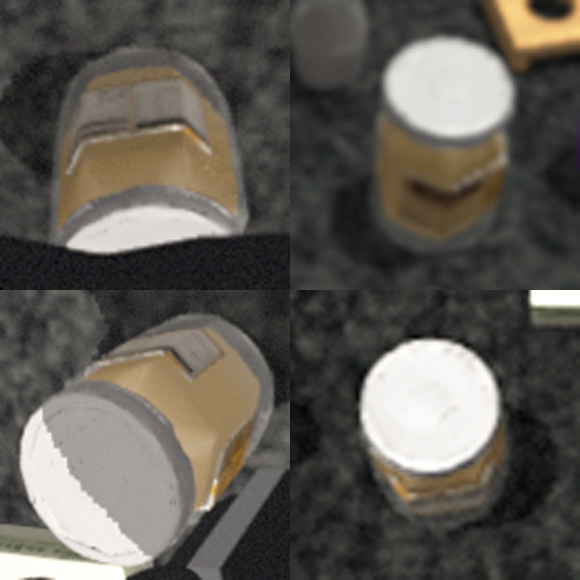

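```bash
python3 - <<'E'
from rig import *
from h import *
np.set_printoptions(precision=1,suppress=True)
w=get_image("wrist")
s={"position":np.array([475.8,200.8,247.9]),"orientation":[.007,3.141,-.001]}
pts=[(286+x/2.9,310+y/2.9) for x,y in((70,165),(82,130),(183,122),(208,152))]
for z in(45,55,65,75):
    P=np.array([wz(w,s,p,z)[:2] for p in pts]);d=np.diff(P,axis=0);print(z,P.tolist(),np.hypot(*d.T),np.arctan2(d[:,0],-d[:,1])*57.3)
# w5 panel: ridge lines; jar near crop scale 290/130
s={"position":np.array([612.7,365.9,201.4]),"orientation":[0,3.1416,0]}
k=130/290
pts=[(78+x*k,210+(y-290)*k) for x,y in((88,372),(162,350),(192,375),(222,352))]
for z in(55,65):
    P=np.array([wz(w,s,p,z)[:2] for p in pts]);d=np.diff(P,axis=0);print(z,P.tolist(),np.hypot(*d.T),np.arctan2(d[:,0],-d[:,1])*57.3)
E
```

```text
45 [[652.5797148862462, 186.96779772162543], [636.3002745223437, 191.6698730918577], [633.0890063017264, 228.6024582024558], [647.1351611860483, 238.37979351718383]] [16.9 37.1 17.1] [-106.1 -175.   124.9]
55 [[645.1412658292737, 187.37498854534508], [629.3550829392093, 191.9345937957777], [626.241114258067, 227.7481432868003], [639.8616789058387, 237.22923108868974]] [16.4 35.9 16.6] [-106.1 -175.   124.9]
65 [[637.7028167723014, 187.78217936906472], [622.4098913560749, 192.19931449969766], [619.3932222144075, 226.89382837114482], [632.588196625629, 236.0786686601957]] [15.9 34.8 16.1] [-106.1 -175.   124.9]
75 [[630.264367715329, 188.18937019278437], [615.4646997729405, 192.4640352036176], [612.5453301707481, 226.03951345548933], [625.3147143454196, 234.9281062317016]] [15.4 33.7 15.6] [-106.1 -175.   124.9]
55 [[634.7690887431833, 188.98227508327673], [625.7425553821101, 223.8627418881562], [635.3547159111885, 235.24168012225132], [626.4135134210501, 248.6586151129643]] [36.  14.9 16.1] [-165.5  139.8 -146.3]
65 [[631.4534331102856, 195.42052113989266], [622.7568413924936, 229.02602245407311], [632.0176541877761, 239.98903295272757], [623.4032742910407, 252.91554649352696]] [34.7 14.4 15.5] [-165.5  139.8 -146.3]
```

The jar is an octagonal prism whose faces are turned by about 0.16, like the mat. At the present tool yaw the open fingers clear either width, so no turn is needed.

play_rows([
  {"dx": -2,"dy": 0.6,"dz": -1,"wx": 0,"wy": 0,"wz": 0,"fingers": 1},
  {"dx": -3.3,"dy": 1,"dz": -4,"wx": 0,"wy": 0,"wz": 0,"fingers": 1},
  {"dx": -3.3,"dy": 1,"dz": -7,"wx": 0,"wy": 0,"wz": 0,"fingers": 1},
  {"dx": -3.3,"dy": 1,"dz": -9.5,"wx": 0,"wy": 0,"wz": 0,"fingers": 1},
  {"dx": -3.3,"dy": 1,"dz": -11,"wx": 0,"wy": 0,"wz": 0,"fingers": 1},
  {"dx": -3.3,"dy": 1,"dz": -12,"wx": 0,"wy": 0,"wz": 0,"fingers": 1},
  {"dx": -3.3,"dy": 1,"dz": -12.5,"wx": 0,"wy": 0,"wz": 0,"fingers": 1},
])

```text
time: 24.3
position: [657.6, 215.6, 101.0]
orientation: [-0.246, 3.132, 0.0]
ft_force: [0.1, -0.3, 0.2]
finger_gap: 85.4
gripper_force: 0.0
```

play_rows([
  {"dx": 0,"dy": 0,"dz": -1,"wx": 0,"wy": 0,"wz": 0,"fingers": 1},
  {"dx": 0,"dy": 0,"dz": -2,"wx": 0,"wy": 0,"wz": 0,"fingers": 1},
  {"dx": 0,"dy": 0,"dz": -3,"wx": 0,"wy": 0,"wz": 0,"fingers": 1},
  {"dx": 0,"dy": 0,"dz": -4.2,"wx": 0,"wy": 0,"wz": 0,"fingers": 1},
  {"dx": 0,"dy": 0,"dz": -4.2,"wx": 0,"wy": 0,"wz": 0,"fingers": 1},
  {"dx": 0,"dy": 0,"dz": -4.2,"wx": 0,"wy": 0,"wz": 0,"fingers": 0.6},
  {"dx": 0,"dy": 0,"dz": -4.2,"wx": 0,"wy": 0,"wz": 0,"fingers": 0.6},
  {"dx": 0,"dy": 0,"dz": -4.2,"wx": 0,"wy": 0,"wz": 0,"fingers": 0.6},
  {"dx": 0,"dy": 0,"dz": -4.2,"wx": 0,"wy": 0,"wz": 0,"fingers": 0.6},
], grip_force=60)

```text
time: 25.2
position: [657.9, 215.7, 60.3]
orientation: [-0.247, 3.13, 0.0]
ft_force: [-0.9, -0.3, 5.9]
finger_gap: 68.9
gripper_force: 68.4
```

play_rows([
  {"dx": 0,"dy": 0,"dz": 1,"wx": 0,"wy": 0,"wz": 0,"fingers": 0.6},
  {"dx": 0,"dy": 0,"dz": 3.5,"wx": 0,"wy": 0,"wz": 0,"fingers": 0.6},
  {"dx": 0,"dy": 0,"dz": 6.5,"wx": 0,"wy": 0,"wz": 0,"fingers": 0.6},
  {"dx": -0.5,"dy": -3,"dz": 9,"wx": 0,"wy": 0,"wz": 0,"fingers": 0.6},
  {"dx": -1,"dy": -7,"dz": 9,"wx": 0,"wy": 0,"wz": 0,"fingers": 0.6},
  {"dx": -1.5,"dy": -11,"dz": 9,"wx": 0,"wy": 0,"wz": 0,"fingers": 0.6},
  {"dx": -2,"dy": -15,"dz": 9,"wx": 0,"wy": 0,"wz": 0,"fingers": 0.6},
  {"dx": -2.5,"dy": -19,"dz": 9,"wx": 0,"wy": 0,"wz": 0,"fingers": 0.6},
  {"dx": -3,"dy": -23,"dz": 9,"wx": 0,"wy": 0,"wz": 0,"fingers": 0.6},
  {"dx": -3.5,"dy": -26,"dz": 9,"wx": 0,"wy": 0,"wz": 0,"fingers": 0.6},
])

```text
time: 26.2
position: [621.8, -46.6, 149.2]
orientation: [0.245, -3.131, -0.0]
ft_force: [-0.6, -0.4, -4.8]
finger_gap: 68.6
gripper_force: 68.4
```

play_rows([
  {"dx": -0.3,"dy": -2,"dz": 0,"wx": 0,"wy": 0,"wz": 0,"fingers": 0.6},
  {"dx": -0.6,"dy": -4,"dz": 0,"wx": 0,"wy": 0,"wz": 0,"fingers": 0.6},
  {"dx": -0.6,"dy": -4.8,"dz": -1,"wx": 0,"wy": 0,"wz": 0,"fingers": 0.6},
  {"dx": -0.6,"dy": -4.8,"dz": -3,"wx": 0,"wy": 0,"wz": 0,"fingers": 0.6},
  {"dx": -0.6,"dy": -4.8,"dz": -5,"wx": 0,"wy": 0,"wz": 0,"fingers": 0.6},
  {"dx": -0.6,"dy": -4.8,"dz": -7,"wx": 0,"wy": 0,"wz": 0,"fingers": 0.6},
  {"dx": -0.6,"dy": -4.8,"dz": -8,"wx": 0,"wy": 0,"wz": 0,"fingers": 0.6},
  {"dx": -0.6,"dy": -4.8,"dz": -8.3,"wx": 0,"wy": 0,"wz": 0,"fingers": 0.6},
  {"dx": -0.6,"dy": -4.8,"dz": -8.5,"wx": 0,"wy": 0,"wz": 0,"fingers": 0.6},
  {"dx": -0.6,"dy": -4.8,"dz": -8.5,"wx": 0,"wy": 0,"wz": 0,"fingers": 0.6},
])

```text
time: 27.2
position: [616.8, -92.3, 64.9]
orientation: [-0.247, 3.131, -0.001]
ft_force: [-0.5, 0.4, -4.0]
finger_gap: 68.6
gripper_force: 68.3
```

play_rows([
  {"dx": 0,"dy": 0,"dz": -0.1,"wx": 0,"wy": 0,"wz": 0,"fingers": 0.6},
  {"dx": 0,"dy": 0,"dz": -0.17,"wx": 0,"wy": 0,"wz": 0,"fingers": 0.6},
  {"dx": 0,"dy": 0,"dz": -0.17,"wx": 0,"wy": 0,"wz": 0,"fingers": 0.6},
  {"dx": 0,"dy": 0,"dz": -0.17,"wx": 0,"wy": 0,"wz": 0,"fingers": 0.6},
])

```text
time: 27.6
position: [616.9, -92.4, 63.3]
orientation: [-0.247, 3.131, -0.001]
ft_force: [-0.4, 0.9, 2.2]
finger_gap: 68.8
gripper_force: 68.8
```

play_rows([
  {"dx": 0,"dy": 0,"dz": 0,"wx": 0,"wy": 0,"wz": 0,"fingers": 0.85},
  {"dx": 0,"dy": 0,"dz": 0,"wx": 0,"wy": 0,"wz": 0,"fingers": 1},
  {"dx": 0,"dy": 0,"dz": 0,"wx": 0,"wy": 0,"wz": 0,"fingers": 1},
  {"dx": 0,"dy": 0,"dz": 0,"wx": 0,"wy": 0,"wz": 0,"fingers": 1},
  {"dx": 0,"dy": 0,"dz": 2,"wx": 0,"wy": 0,"wz": 0,"fingers": 1},
  {"dx": 0,"dy": 0,"dz": 5,"wx": 0,"wy": 0,"wz": 0,"fingers": 1},
  {"dx": 0,"dy": 0,"dz": 9,"wx": 0,"wy": 0,"wz": 0,"fingers": 1},
  {"dx": 0,"dy": 0,"dz": 13,"wx": 0,"wy": 0,"wz": 0,"fingers": 1},
])

```text
time: 28.4
position: [616.2, -92.3, 193.9]
orientation: [0.246, -3.131, -0.0]
ft_force: [-0.3, -0.2, 0.0]
finger_gap: 85.7
gripper_force: 0.0
```

play_rows([
  {"dx": -0.5,"dy": 2,"dz": 1,"wx": 0,"wy": 0,"wz": -0.14,"fingers": 1},
  {"dx": -1,"dy": 4,"dz": 1,"wx": 0,"wy": 0,"wz": -0.28,"fingers": 1},
  {"dx": -2,"dy": 7,"dz": 1,"wx": 0,"wy": 0,"wz": -0.42,"fingers": 1},
  {"dx": -3,"dy": 10,"dz": 1,"wx": 0,"wy": 0,"wz": -0.56,"fingers": 1},
  {"dx": -4,"dy": 13,"dz": 1,"wx": 0,"wy": 0,"wz": -0.7,"fingers": 1},
  {"dx": -5,"dy": 16,"dz": 1,"wx": 0,"wy": 0,"wz": -0.84,"fingers": 1},
  {"dx": -6,"dy": 19,"dz": 1,"wx": 0,"wy": 0,"wz": -0.98,"fingers": 1},
  {"dx": -7,"dy": 22,"dz": 1,"wx": 0,"wy": 0,"wz": -1.12,"fingers": 1},
  {"dx": -7,"dy": 24,"dz": 1,"wx": 0,"wy": 0,"wz": -1.26,"fingers": 1},
  {"dx": -7,"dy": 24,"dz": 1,"wx": 0,"wy": 0,"wz": -1.4,"fingers": 1},
])

```text
time: 29.4
position: [546.0, 149.9, 202.8]
orientation: [-1.833, -2.552, -0.001]
ft_force: [-0.2, -1.0, 0.0]
finger_gap: 85.3
gripper_force: 0.0
```

play_rows([
  {"dx": 0,"dy": 0,"dz": 0,"wx": 0,"wy": 0,"wz": -0.1,"fingers": 1},
  {"dx": 0,"dy": 0,"dz": 0,"wx": 0,"wy": 0,"wz": -0.171,"fingers": 1},
  {"dx": 0,"dy": 0,"dz": 0,"wx": 0,"wy": 0,"wz": -0.171,"fingers": 1},
  {"dx": 0,"dy": 0,"dz": 0,"wx": 0,"wy": 0,"wz": -0.171,"fingers": 1},
])

```text
time: 29.8
position: [546.5, 147.6, 202.6]
orientation: [2.038, 2.391, 0.0]
ft_force: [-0.1, 0.5, 0.3]
finger_gap: 85.9
gripper_force: 0.0
```

```bash
python3 look.py w11 pepper_shaker_mid,80,e; python3 - <<'E'
from rig import *
from h import *
np.set_printoptions(precision=1,suppress=True)
s=sense();w=get_image("wrist");T=get_image("top")
# shaker axis: camera-plumb direction; use region's head: fit vertical prism by extent across the sight line
def fit(p,f,R=22):
    for d in cut_out(p,"pepper_shaker_mid")[:3]: print(d["rect"],d["confidence"],f(d["region"]))
def g(reg):
    v,u=np.nonzero(reg);c,_=wray(w,s,(320,240))
    P=np.array([wz(w,s,(a,b),0)[:2] for a,b in zip(u,v)]);m=P.mean(0);e=(m-c[:2])/np.linalg.norm(m-c[:2]);t=(P-c[:2])@e;n=(P-c[:2])@[-e[1],e[0]]
    tn,tf=t.min(),t.max();mid=(n.min()+n.max())/2
    return "near base edge",tn,"far",tf,"cam",c,"centre if base radius 22:",c[:2]+e*(tn+22)+mid*np.array([-e[1],e[0]])
fit(w,g)
for k,z in(("honey_jar_mid",105),):
    for d in cut_out(T,k)[:2]:
        v,u=np.nonzero(d["region"]);c=(u.mean(),v.min());print(k,d["rect"],d["confidence"],onz(T,((d["rect"][0]+d["rect"][2])/2,d["rect"][1]+18),z))
E
```

```text
29.8 [546.5 147.6 202.6] [2.  2.4 0. ]
pepper_shaker_mid 0.95 [303.7, 118.0, 355.0, 178.3] ((544.2587890625, 203.66041564941406), (35.695430755615234, 37.78524398803711), 171.8440704345703)
pepper_shaker_mid 0.94 [464.6, 15.6, 544.6, 70.9] ((657.4515380859375, 307.97564697265625), (35.56789016723633, 73.40167999267578), 125.0318603515625)
[468.3, 15.3, 544.3, 67.8] 0.76 ('near base edge', np.float64(154.27966835156224), 'far', np.float64(248.6208057691627), 'cam', array([536.4, 215.4, 329.8]), 'centre if base radius 22:', array([676. , 323.1]))
[78.3, 81.0, 157.4, 132.4] 0.7 ('near base edge', np.float64(156.284960967225), 'far', np.float64(249.2611744900484), 'cam', array([536.4, 215.4, 329.8]), 'centre if base radius 22:', array([358.2, 218.2]))
[305.0, 121.0, 354.3, 179.0] 0.68 ('near base edge', np.float64(-6.494504458363119), 'far', np.float64(43.38588267054051), 'cam', array([536.4, 215.4, 329.8]), 'centre if base radius 22:', array([544.9, 202.4]))
honey_jar_mid [420.5, 200.4, 465.6, 244.8] 0.72 [618.1 -80.4 105. ]
```

play_rows([
  {"dx": -0.2,"dy": 3,"dz": -0.5,"wx": 0,"wy": 0,"wz": 0,"fingers": 1},
  {"dx": -0.2,"dy": 5.5,"dz": -2,"wx": 0,"wy": 0,"wz": 0,"fingers": 1},
  {"dx": -0.2,"dy": 5.5,"dz": -6,"wx": 0,"wy": 0,"wz": 0,"fingers": 1},
  {"dx": -0.2,"dy": 5.5,"dz": -10,"wx": 0,"wy": 0,"wz": 0,"fingers": 1},
  {"dx": -0.2,"dy": 5.5,"dz": -13.5,"wx": 0,"wy": 0,"wz": 0,"fingers": 0.9},
  {"dx": -0.2,"dy": 5.5,"dz": -15,"wx": 0,"wy": 0,"wz": 0,"fingers": 0.8},
  {"dx": -0.2,"dy": 5.5,"dz": -15,"wx": 0,"wy": 0,"wz": 0,"fingers": 0.4},
  {"dx": -0.2,"dy": 5.5,"dz": -15,"wx": 0,"wy": 0,"wz": 0,"fingers": 0.35},
  {"dx": -0.2,"dy": 5.5,"dz": -15,"wx": 0,"wy": 0,"wz": 0,"fingers": 0.35},
  {"dx": -0.2,"dy": 5.5,"dz": -15,"wx": 0,"wy": 0,"wz": 0,"fingers": 0.35},
], grip_force=30)

```text
time: 31.1
position: [545.0, 202.7, 53.7]
orientation: [2.039, 2.388, 0.002]
ft_force: [1.4, -1.3, 1.1]
finger_gap: 38.1
gripper_force: 30.1
```

play_rows([
  {"dx": 0,"dy": 0,"dz": 2,"wx": 0,"wy": 0,"wz": 0,"fingers": 0.35},
  {"dx": 0,"dy": 0,"dz": 5,"wx": 0,"wy": 0,"wz": 0,"fingers": 0.35},
  {"dx": 0,"dy": 0,"dz": 9,"wx": 0,"wy": 0,"wz": 0,"fingers": 0.35},
  {"dx": 1,"dy": -3,"dz": 11,"wx": 0,"wy": 0,"wz": 0,"fingers": 0.35},
  {"dx": 2,"dy": -7,"dz": 11,"wx": 0,"wy": 0,"wz": 0,"fingers": 0.35},
  {"dx": 3,"dy": -11,"dz": 11,"wx": 0,"wy": 0,"wz": 0,"fingers": 0.35},
  {"dx": 4,"dy": -14,"dz": 11,"wx": 0,"wy": 0,"wz": 0,"fingers": 0.35},
  {"dx": 5,"dy": -15,"dz": 11,"wx": 0,"wy": 0,"wz": 0,"fingers": 0.35},
  {"dx": 5,"dy": -15,"dz": 11,"wx": 0,"wy": 0,"wz": 0,"fingers": 0.35},
  {"dx": 5,"dy": -15,"dz": 11,"wx": 0,"wy": 0,"wz": 0,"fingers": 0.35},
])

```text
time: 32.1
position: [594.2, 53.1, 162.8]
orientation: [-2.04, -2.389, -0.0]
ft_force: [-0.7, 0.1, -1.5]
finger_gap: 37.6
gripper_force: 30.1
```

```bash
python3 look.py w12 honey_jar_mid,105,e; python3 - <<'E'
from rig import *
from h import *
for n in("top","side"):
    p=get_image(n);cv2.imwrite(f"pics/{n}9.png",p["img"])
    P=p["img"];
    for d in cut_out(p,"honey_jar_mid")[:2]: print(n,d["rect"],d["confidence"])
    print([np.round(proj(p,np.array([616.5,-92.4,z]))) for z in(3,105)])
    x,y=map(int,proj(p,np.array([616.5,-92.4,60])));cv2.imwrite(f"pics/{n}9c.png",cv2.resize(P[y-40:y+40,x-50:x+50],(400,320),interpolation=2))
cv2.imwrite("pics/m2.png",np.hstack([cv2.imread("pics/top9c.png"),cv2.imread("pics/side9c.png")]))
E
```

```text
32.1 [594.2  53.1 162.8] [-2.  -2.4 -0. ]
honey_jar_mid 0.64 [283.1, 377.6, 362.8, 393.7] ((626.7112426757812, -28.699321746826172), (8.815142631530762, 17.74240493774414), 133.597900390625)
top [455.9, 207.6, 464.3, 233.0] 0.63
[array([436., 232.]), array([449., 219.])]
side [191.3, 260.7, 236.4, 316.1] 0.83
side [175.7, 239.4, 199.8, 262.2] 0.62
[array([218., 304.]), array([209., 273.])]
```

View pics/m2.png

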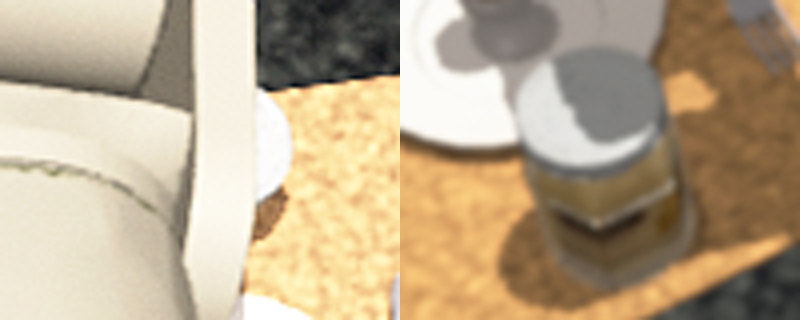

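The jar stands upright on the mat behind the plate. Its lid is at about (211,274) in the side image, against (209,273) predicted. Placing the shaker.

play_rows([
  {"dx": 0.5,"dy": -3,"dz": 0,"wx": 0,"wy": 0,"wz": 0,"fingers": 0.35},
  {"dx": 1,"dy": -6.6,"dz": 0,"wx": 0,"wy": 0,"wz": 0,"fingers": 0.35},
  {"dx": 1,"dy": -6.6,"dz": -2,"wx": 0,"wy": 0,"wz": 0,"fingers": 0.35},
  {"dx": 1,"dy": -6.6,"dz": -4.5,"wx": 0,"wy": 0,"wz": 0,"fingers": 0.35},
  {"dx": 1,"dy": -6.6,"dz": -7,"wx": 0,"wy": 0,"wz": 0,"fingers": 0.35},
  {"dx": 1,"dy": -6.6,"dz": -9,"wx": 0,"wy": 0,"wz": 0,"fingers": 0.35},
  {"dx": 1,"dy": -6.6,"dz": -10,"wx": 0,"wy": 0,"wz": 0,"fingers": 0.35},
  {"dx": 1,"dy": -6.6,"dz": -10.3,"wx": 0,"wy": 0,"wz": 0,"fingers": 0.35},
  {"dx": 1,"dy": -6.6,"dz": -10.5,"wx": 0,"wy": 0,"wz": 0,"fingers": 0.35},
  {"dx": 1,"dy": -6.6,"dz": -10.5,"wx": 0,"wy": 0,"wz": 0,"fingers": 0.35},
])

```text
time: 33.4
position: [604.9, -13.4, 58.4]
orientation: [2.039, 2.388, 0.001]
ft_force: [0.1, 1.2, -0.4]
finger_gap: 37.6
gripper_force: 30.1
```

play_rows([
  {"dx": 0,"dy": 0,"dz": -0.05,"wx": 0,"wy": 0,"wz": 0,"fingers": 0.35},
  {"dx": 0,"dy": 0,"dz": -0.05,"wx": 0,"wy": 0,"wz": 0,"fingers": 0.35},
])

```text
time: 33.6
position: [604.7, -13.4, 57.6]
orientation: [2.04, 2.388, 0.001]
ft_force: [0.1, -0.4, -0.8]
finger_gap: 37.7
gripper_force: 30.1
```

play_rows([
  {"dx": 0,"dy": 0,"dz": -0.1,"wx": 0,"wy": 0,"wz": 0,"fingers": 0.35},
  {"dx": 0,"dy": 0,"dz": -0.12,"wx": 0,"wy": 0,"wz": 0,"fingers": 0.35},
  {"dx": 0,"dy": 0,"dz": -0.12,"wx": 0,"wy": 0,"wz": 0,"fingers": 0.35},
])

```text
time: 33.9
position: [604.8, -13.5, 56.6]
orientation: [2.04, 2.388, 0.001]
ft_force: [-1.6, -0.5, 4.4]
finger_gap: 37.7
gripper_force: 31.0
```

play_rows([
  {"dx": 0,"dy": 0,"dz": 0,"wx": 0,"wy": 0,"wz": 0,"fingers": 0.5},
  {"dx": 0,"dy": 0,"dz": 0,"wx": 0,"wy": 0,"wz": 0,"fingers": 0.7},
  {"dx": 0,"dy": 0,"dz": 0,"wx": 0,"wy": 0,"wz": 0,"fingers": 0.8},
  {"dx": 0,"dy": 0,"dz": 0,"wx": 0,"wy": 0,"wz": 0,"fingers": 0.85},
  {"dx": 0,"dy": 0,"dz": 2,"wx": 0,"wy": 0,"wz": 0,"fingers": 0.85},
  {"dx": 0,"dy": 0,"dz": 6,"wx": 0,"wy": 0,"wz": 0,"fingers": 0.85},
  {"dx": 0,"dy": 0,"dz": 10,"wx": 0,"wy": 0,"wz": 0,"fingers": 0.85},
  {"dx": 0,"dy": 0,"dz": 14,"wx": 0,"wy": 0,"wz": 0,"fingers": 0.85},
  {"dx": 0,"dy": 3,"dz": 16,"wx": 0,"wy": 0,"wz": 0,"fingers": 0.85},
  {"dx": 0,"dy": 7,"dz": 17,"wx": 0,"wy": 0,"wz": 0,"fingers": 0.85},
])

```text
time: 34.9
position: [605.1, 56.1, 228.4]
orientation: [2.042, 2.383, 0.003]
ft_force: [0.3, 0.5, 0.0]
finger_gap: 72.6
gripper_force: 0.0
```

play_rows([
  {"dx": -4,"dy": 4,"dz": 0,"wx": 0,"wy": 0,"wz": 0,"fingers": 0.85},
  {"dx": -8,"dy": 8,"dz": 0,"wx": 0,"wy": 0,"wz": 0,"fingers": 0.85},
  {"dx": -12,"dy": 12,"dz": 0,"wx": 0,"wy": 0,"wz": 0,"fingers": 0.85},
  {"dx": -16,"dy": 16,"dz": 0,"wx": 0,"wy": 0,"wz": 0,"fingers": 0.85},
  {"dx": -20,"dy": 20,"dz": 0,"wx": 0,"wy": 0,"wz": 0,"fingers": 0.85},
  {"dx": -22,"dy": 24,"dz": 0,"wx": 0,"wy": 0,"wz": 0,"fingers": 0.85},
  {"dx": -22,"dy": 27,"dz": 0,"wx": 0,"wy": 0,"wz": 0,"fingers": 0.85},
  {"dx": -22,"dy": 27,"dz": 0,"wx": 0,"wy": 0,"wz": 0,"fingers": 0.85},
])

```text
time: 35.7
position: [382.2, 330.4, 226.1]
orientation: [-2.034, -2.394, -0.002]
ft_force: [0.8, -0.6, 0.3]
finger_gap: 73.1
gripper_force: 0.0
```

```bash
python3 - <<'E'
from rig import *
from h import *
np.set_printoptions(precision=1,suppress=True)
p=get_image("top");q=get_image("side")
y=-.157;A=np.array([[np.cos(y),-np.sin(y)],[np.sin(y),np.cos(y)]])
f=lambda X:A@(np.array(X)[:2]-[482,-113.4])
for k,z in(("egg_mid",76),("egg_cup_mid",54),("honey_jar_mid",105),("pepper_shaker_mid",83),("tea_carton",30)):
  for n,c in(("top",p),("side",q)):
    for d in cut_out(c,k)[:3]:
        v,u=np.nonzero(d["region"]);print(n,k,np.round(d["confidence"],2),d["rect"],"head frame:",f(onz(c,((d["rect"][0]+d["rect"][2])/2,d["rect"][1]+(14 if 'pep' in k else 18)/1),z)))
for d in cut_out(p,"spoon_mid")[:1]:
    m,a,b,t=ends(p,d["region"],11);print("spoon",f((a+b)/2),t)
a=cv2.resize(p["img"][190:360,360:520],(390,414),interpolation=2);b=cv2.resize(q["img"][170:340,120:280],(390,414),interpolation=2)
cv2.imwrite("pics/fin.png",np.hstack([a,b]))
E
```

```text
top egg_mid 0.73 [444.6, 285.2, 469.2, 302.3] head frame: [-20.6   8.2]
side egg_cup_mid 0.86 [176.7, 237.7, 199.1, 261.5] head frame: [ 39.9 -10.7]
top honey_jar_mid 0.65 [418.0, 203.6, 466.2, 246.0] head frame: [133.6  14.3]
side honey_jar_mid 0.78 [188.9, 258.6, 236.8, 318.5] head frame: [147.1   1.1]
side honey_jar_mid 0.34 [174.2, 225.1, 196.5, 245.0] head frame: [ 52.4 -10.4]
top pepper_shaker_mid 0.95 [387.6, 219.9, 416.7, 246.6] head frame: [125.1  88.9]
top pepper_shaker_mid 0.86 [229.6, 186.8, 250.8, 212.6] head frame: [234.9 393.7]
top pepper_shaker_mid 0.7 [271.5, 340.2, 294.5, 361.8] head frame: [-69.5 345.1]
side pepper_shaker_mid 0.84 [243.0, 254.9, 268.2, 294.6] head frame: [155.5  77.5]
side pepper_shaker_mid 0.82 [307.7, 143.8, 328.6, 183.3] head frame: [-40.4 330.7]
side pepper_shaker_mid 0.66 [417.4, 229.7, 441.3, 267.4] head frame: [273.6 383.1]
top tea_carton 0.58 [307.8, 129.1, 381.7, 178.2] head frame: [342.6 166.4]
top tea_carton 0.2 [187.5, 228.7, 252.2, 268.1] head frame: [161.  452.1]
side tea_carton 0.7 [293.6, 301.6, 398.2, 379.6] head frame: [303.5 177.6]
spoon [   0.1 -110.3] 0.14284800137557502
```

View pics/fin.png

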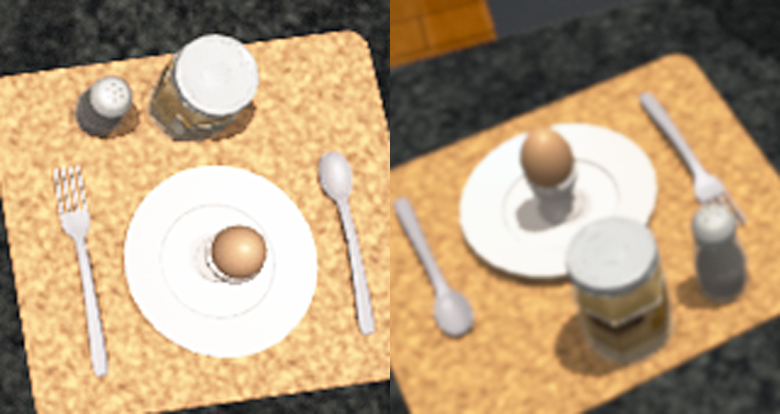

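The final view shows everything in place. The jar lid is at (448.6,220.8), against (449,219) predicted. The spoon is at (0,-110) in the plate frame, the egg sits in the cup, and the shaker stands to the left of the jar. Handing in.

```bash
python3 -c "
from rig import *
print(hand_in())"
```

```text
the job is handed in; nothing more can be done
None
```

The breakfast place is laid and handed in: my last camera check showed the cup, egg, spoon, honey jar and pepper shaker where they belong and the tea carton apparently unmoved, but the hand-in returned no verdict.

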